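# Unpin the stock case and take off its lid

### The job

Open the wooden stock case: swing the red-balled handle of its locking pin upright so that the pin can pass, draw the pin out of its staple and guide and lay it in the nearest porcelain bowl, left of the case, so that it is not lost. Then free the lid from the two steel keepers at its back edge, take it off and lay it gently on the table, flat, right way up and not touching the case. Leave the bowl and everything else where they are.

Things in the scene. Friction and masses are not known exactly. Their poses are not given: they have to be found in the camera images.
- case: Wooden stock case, fixed, 190 deep (x) x 240 wide (y) x 90 mm high, open top, 10 mm walls, 12 mm cleats on its left and right sides; brushes packed inside. Origin: centre of its underside; x to its back, y to its left, z up. At the start the lid lies on its rim, the lid's origin above case x = -3, y = 0 mm.
- keepers (a point): Point midway between the two fixed steel keepers on the case's back (40 mm wide, at y = -75 and +75 mm), at case x = 83, y = 0, z = 105 mm: front edge and underside of their lips, which reach 11 mm over the lid's back edge. The lid (top at z = 100) has 5 mm of play below the lips and 1 mm to the uprights behind it (x = 95).
- staple (a point): Steel staple fixed to the case's front rail: an upright plate, 30 wide (x) x 5 mm (y), standing through a slot in the lid, its top 29.5 mm above the lid (39.5 above the rim), with a keyhole cut along y: 14 mm wide up to 10 mm above the lid, then 11 mm wide up to 24 mm. Point in the keyhole, at case x = -64, y = 0, z = 111 mm.
- guide (a point): Steel guide fixed on the lid 34 mm to the left (+y) of the staple: a plate with the same keyhole, in line with it, 29.5 mm high. Point in its keyhole, 11 mm above the lid's top (case x = -64, y = 34, z = 111 mm while the lid is on).
- lid: Loose wooden lid, 194 (x) x 244 (y) x 10 mm, 0.28 to 0.46 kg. Origin: centre of its underside; x to the back, z up. The staple in its slot (play 9 mm at the front, 1.5 at the back, 2.5 at the sides) stops it sliding forward; lifted level, the keepers hold it. With its front swung up about 20 degrees (30 at most) about its back lower edge it clears the staple; drawn 15 to 35 mm forward it is free.
- lid_handle (a point): Centre of the bar of the lid's dark wooden grab handle, 44 mm above the lid's underside and 25 mm behind its middle. The bar runs along the lid's y, 76 mm long, 12 mm wide and 12 mm high, with 28 mm of free height below it between the end posts (52 mm apart).
- pin: Loose steel locking pin, 0.07 to 0.12 kg: shank 12 mm thick along the pin's y from -46 (tip) to +50 mm (head), origin on its axis. The handle leaves it at y = +44, along the pin's +x (8 degrees above x), to a red ball. At the start the shank lies on the lid through guide and staple, head to the case's left, handle lying back on the lid. It turns freely; let go, the handle falls over.
- pin_lug (a point): End of the pin's key lug: 6 mm thick, at pin y = -30 to -38, standing 15 mm out from the shank's axis, parallel to the handle. With the handle down it stands behind the staple and locks the pin. Only with the handle within about 10 degrees of upright does it pass the keyholes of staple and guide, towards the case's left; after about 65 mm the pin is out of both.
- pin_grip (a point): Centre of the pin's red ball, 26 mm thick, 50.5 mm from the shank's axis, at pin y = +44; at the start 13 mm above the lid's top. Held across (fingers closing along the shank, about 20 N) it turns between the fingers as the handle is swung up, and also creeps: the handle then lags some 5 to 15 degrees, so go a little (about 0.2 rad) past, and feel by pulling lightly whether the pin is free.
- pin_tip (a point): Tip of the pin's shank, on its axis, at pin y = -46 mm (the end away from the handle). The pin binds if it is pressed down on the lid while drawn: hold the ball 2 to 3 mm higher than it would stand, and beyond upright move it level rather than down.
- dish: Blue-and-white porcelain bowl standing alone left of the case, 160 mm across the rim, 55 mm high, loose (0.24 kg); inner floor 10 mm up and about 80 mm across, walls sloping out. Origin: centre of its underside, z up.
- mallet: Small wooden mallet lying on the table, 197 mm long; bystander.
- paste_jar: Green paste jar with cork lid, 62 x 62 x 68 mm; bystander.
- spool: Spool of red thread, 34 x 34 x 38 mm; bystander.
- wax: Yellow cake of beeswax, 38 x 52 x 20 mm; bystander.
- thread_tin: Flat green tin, 62 x 89 x 24 mm; bystander.
- brass_weight: Brass paper weight with knob, 45 x 45 x 36 mm; bystander.
Not all that is in view belongs to the job. Several things have the shape of the pin; the one meant has the colours described above.

How it is judged:
By the outcome, as a careful person would: the job done as asked, in the order asked, and still so for the second after the job is handed in, with the robot touching nothing.
It also fails if it takes over 64 s, if anything falls off the work surface, if the arm or the gripper's body presses on something with over 40 N, if the wrist force passes 120 N, or if a joint passes its speed limit or range.

### The arm

A 7-joint arm with a two-finger parallel gripper is mounted at the origin on a cart in front of the work surface, level with it; the furniture and walls round the work are solid. World frame = base frame: x ahead of the robot, y to its left, z up, the work surface at z = 0. Lengths are in m, angles in rad, forces in N, time in s.
With the tool pointing down it reaches from about 0.35 to 0.9 m from the base axis. Payload 7.2 kg.
Tool frame: the origin (TCP) lies at the very end of the fingers, on their centre line; the grasp point (between the pads) lies 19 mm behind it; x points along the fingers, z is the direction in which the jaws open and shut, and the axes are right-handed (so a half turn about x gives the same grasp; the last joint's range is limited). The gripper opens to 88 mm and grips with 3 to 60 N. Pads are 20 mm wide; open, the fingers measure 115 mm over their backs; the gripper's body (75 mm by 178 mm) begins 61 mm behind the grasp point.
Start: joints at [-1.175, 0.411, -0.013, 1.596, 0.006, 1.134, -0.082], TCP at [0.28, 0.559, 0.223] pointing down, gripper open.
Joint ranges: [-2.95, 2.95], [-0.29, 1.99], [-1.47, 1.44], [0.14, 2.54], [-1.03, 4.17], [0.13, 1.85], [-2.86, 2.86]. Speed limits (rad/s): [2.39, 2.39, 3.01, 3.01, 3.14, 3.14, 3.14].

### API

Orientations are given as a rotation vector (axis times angle).
In Python, from bench import sensors, get_image, camera_model, bot, search_frame gives the robot as it stands.
- The arm moves only by the tool apply_moves, never from a script. Its argument "plan" is a list of rows, each a list of 7 numbers: the shift along the world's x, y, z in cm, then the turn, a rotation vector about the world's x, y, z in degrees, then the gripper command: -1 is fully open, 1 is shut, values between are in proportion. In form: [[dx, dy, dz, wx, wy, wz, grip], ...]. A call has exactly 10 rows; each row is the pose to reach, as a shift and turn from the pose commanded when the call began; what a row does not reach only later rows make up. A row lasts 1/12 s, in which the tool goes at most 41.7 mm and 7.16 degrees, less where a joint would pass 70% of its speed; a pose out of reach is approached as far as the arm can. A call with a gripper value outside its range is refused whole. The fingers move at their own pace and stop on an object; the grip force is fixed at half the most. Time passes only in rows, so rows that repeat a pose let the fingers close, or fill a call up. It gives the time, the measured TCP pose, the force and the opening at its end, in the units of the state.
- sensors.sense(): the state, without advancing time (a new reading comes with each control period).
- get_image(name): name is "side" or "top" or "wrist"; returns the picture (400x640x3 uint8, blue, green, red); there is no depth.
- camera_model(name): a dict with "fov_y" (degrees; the focal length in pixels is half the picture's height over the tangent of half this angle, whatever the lens; pixels are square), "cx", "cy" (the principal point, pixels), "dist" ([k1, k2, p1, p2, k3] as OpenCV has them; the pictures are not rectified), "R" (3x3) and "t" (3): a world point X has camera coordinates R X + t. Camera axes: x right, y down, z forward; pixel columns grow to the right and rows downward; lengths in m; the calibration is good to about 2 mm. A picture is of the moment at which its call begins: read the wrist's pose just before it. camera_model takes no time and is no camera call; for the wrist camera it gives the pose at the moment of the call.
- bot.hand_in(): hands the job in, once; it reports no verdict.
Trained networks look in the newest picture that a camera, given by its name, has taken for a name from the list of things; names that differ only in an ending like _2 or _b are one class to them, and where a whole thing is asked for, a point or a joint stands for the part that bears it (a point fixed in the world has none). Each returns a list of dicts, best first, with "p" (0 to 1); they miss things now and then, are a little off and sometimes report something else, mostly with a low value. They report only what shows in the picture. A call takes as long as a camera call. They do not tell look-alikes from the thing itself.
- search_frame(camera, query): "location" ([x, y, z] in m, in the coordinates of the camera as it stood for that picture, good to about 4 mm: the middle of the surface that is visible of it).
The state is a dict: "t": time; "qpos": joint angles; "joint_vel": joint speeds; "joint_efforts": joint torques, N m; "tcp_pos": TCP position; "ee_rot": TCP orientation; "force": force on the tool from outside, world axes, zero at the start; "torque": the same for the moment, N m; "gripper_width": finger opening in m.
Only numpy, scipy, OpenCV 4.12 (cv2) and the standard library are available. Lean on these libraries where they do the work, as an engineer would, in place of code of your own. Each camera call takes 0.05 s, during which the arm holds its last target.

## Working session

There is one attempt and no reset: what is moved stays moved. The work goes in short steps, Python scripts to look and compute and a tool call to move; the robot and the scene stay as the last step left them, time stands still between calls to the robot, and variables do not carry over. Pictures are saved under pics/ and viewed, and the job is handed in when it is done.

Besides the shell and the picture viewer there is one more tool, called after "Call:" as name(argument=value, ...) on one line, values as JSON. apply_moves: Moves the arm, as the interface text tells. Its arguments: {"type":"object","properties":{"plan":{"type":"array","items":{"type":"array","items":{"type":"number"}}}},"required":["plan"]}

```bash
mkdir -p pics; ls; python3 - <<'E'
from bench import sensors,get_image,camera_model
import cv2
s=sensors.sense();print({k:s[k] for k in('t','tcp_pos','ee_rot','gripper_width','force')})
for n in('side','top','wrist'):
    m=camera_model(n);print(n,m)
    cv2.imwrite(f'pics/{n}0.png',get_image(n))
E
```

```text
pics
{'t': 0.0, 'tcp_pos': array([0.27941629, 0.55851673, 0.22182355]), 'ee_rot': array([-0.86209457,  1.39491622,  0.86059966]), 'gripper_width': 0.0879258658696411, 'force': array([-0.10186201, -0.03920376,  0.22784531])}
side {'fov_y': 52.33698702580408, 'cx': 322.9566816017316, 'cy': 198.57269677978923, 'dist': array([-0.02443326,  0.        ,  0.        ,  0.        ,  0.        ]), 'R': array([[-0.9817627 , -0.18949612, -0.01527182],
       [-0.09170087,  0.54239653, -0.83510296],
       [ 0.16653216, -0.81847249, -0.54988164]]), 't': array([0.60220172, 0.08636838, 1.42999849])}
top {'fov_y': 53.918058808557234, 'cx': 320.0779669672798, 'cy': 197.56491495135782, 'dist': array([-0.0257008,  0.       ,  0.       ,  0.       ,  0.       ]), 'R': array([[-0.01476301, -0.99986198, -0.00762075],
       [-0.99692957,  0.01530501, -0.07679311],
       [ 0.07689914,  0.00646365, -0.99701793]]), 't': array([0.07913282, 0.61250024, 1.4110731 ])}
wrist {'fov_y': 67.14049569143738, 'cx': 321.8952895758347, 'cy': 204.956093524234, 'dist': array([-0.00503845,  0.        ,  0.        ,  0.        ,  0.        ]), 'R': array([[ 4.48308933e-01,  8.93878453e-01, -6.42226892e-04],
       [ 8.56309037e-01, -4.29260328e-01,  2.87176607e-01],
       [ 2.56425298e-01, -1.29293783e-01, -9.57877437e-01]]), 't': array([-0.62407676, -0.03468033,  0.39059885])}
```

View pics/side0.png

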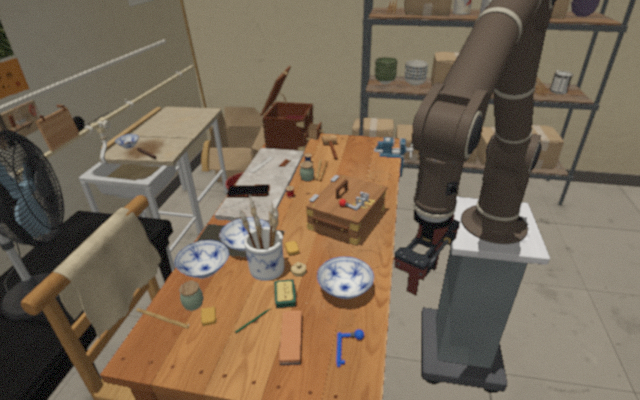

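View pics/top0.png

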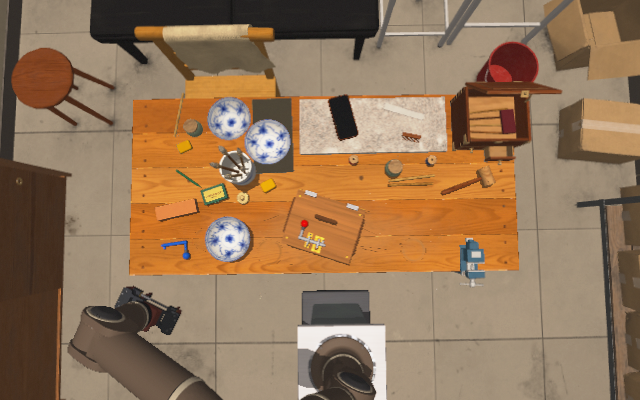

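View pics/wrist0.png

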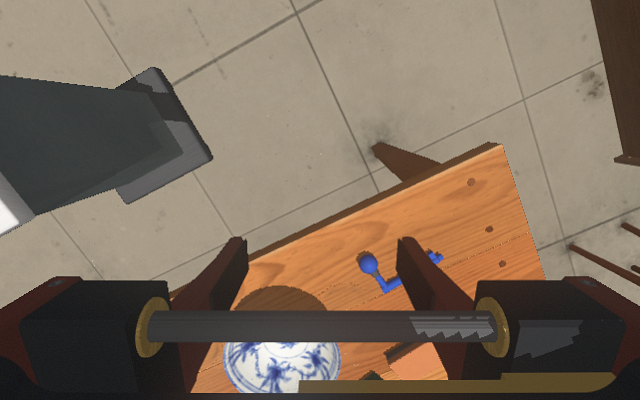

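The side and top pictures show the case (top ~(325,228), side ~(347,208)). The red-balled pin is on its lid at top (304,224). A blue pin-shaped look-alike lies on the table at top (178,245). The nearest bowl is at top (229,240). I'll enlarge these to confirm.

```bash
cat > h.py <<'E'
import numpy as np,cv2
from bench import sensors,get_image,camera_model,search_frame
def K(m):
    f=200/np.tan(np.radians(m['fov_y']/2)); return np.array([[f,0,m['cx']],[0,f,m['cy']],[0,0,1.]])
def proj(m,X):
    return cv2.projectPoints(np.atleast_2d(np.array(X,float)),cv2.Rodrigues(m['R'])[0],m['t'],K(m),m['dist'])[0][:,0]
def ray(m,px):
    u=cv2.undistortPoints(np.array([[px]],float),K(m),m['dist'])[0,0]
    d=m['R'].T@np.array([u[0],u[1],1]);return -m['R'].T@m['t'],d/np.linalg.norm(d)
def onz(m,px,z):
    o,d=ray(m,px);return o+d*(z-o[2])/d[2]
def tri(obs):
    A=0;b=0
    rs=[ray(m,p) for m,p in obs]
    for o,d in rs:
        P=np.eye(3)-np.outer(d,d);A=A+P;b=b+P@o
    X=np.linalg.solve(A,b);return X,[np.linalg.norm((np.eye(3)-np.outer(d,d))@(X-o)) for o,d in rs]
def crop(img,x0,y0,x1,y1,s,fn):
    cv2.imwrite(fn,cv2.resize(img[y0:y1,x0:x1],None,fx=s,fy=s,interpolation=cv2.INTER_CUBIC))
E
python3 - <<'E'
from h import *
t=cv2.imread('pics/top0.png');s=cv2.imread('pics/side0.png')
crop(t,270,180,380,275,7,'pics/topc.png');crop(s,295,165,405,255,7,'pics/sidec.png')
for cam in('top','side'):
    get_image(cam);m=camera_model(cam)
    for q in('pin_grip','lid_handle','dish','case','keepers','staple','guide','lid','pin_tip'):
        for r in search_frame(cam,q)[:3]:
            X=m['R'].T@(np.array(r['location'])-m['t']);print(cam,q,round(r['p'],2),X.round(3),proj(m,X).round(0)[0])
E
```

```text
top pin_grip 0.69 [0.45  0.574 0.01 ] [184. 244.]
top pin_grip 0.58 [0.562 0.079 0.066] [318. 211.]
top pin_grip 0.51 [0.472 0.121 0.112] [305. 237.]
top lid_handle 0.79 [0.514 0.052 0.102] [326. 225.]
top dish 0.83 [0.468 0.407 0.027] [228. 239.]
top dish 0.67 [0.511 0.059 0.101] [324. 226.]
top case 0.66 [0.559 0.08  0.064] [317. 212.]
top case 0.32 [0.472 0.124 0.113] [305. 237.]
top keepers 0.56 [0.56  0.079 0.07 ] [318. 212.]
top staple 0.78 [0.557 0.083 0.072] [316. 212.]
top guide 0.56 [0.51  0.054 0.101] [325. 226.]
top lid 0.72 [0.475 0.123 0.112] [305. 236.]
top lid 0.65 [0.512 0.059 0.104] [323. 225.]
top pin_tip 0.71 [0.474 0.124 0.112] [305. 237.]
top pin_tip 0.71 [0.448 0.571 0.015] [184. 245.]
side pin_grip 0.57 [0.446 0.579 0.005] [345. 339.]
side lid_handle 0.8 [0.517 0.083 0.1  ] [346. 199.]
side lid_handle 0.24 [0.502 0.133 0.111] [348. 205.]
side dish 0.97 [0.478 0.377 0.028] [344. 275.]
side dish 0.25 [0.501 0.132 0.113] [348. 204.]
side case 0.73 [0.512 0.161 0.051] [343. 224.]
side case 0.22 [0.502 0.131 0.112] [348. 204.]
side keepers 0.69 [0.51  0.166 0.049] [344. 225.]
side keepers 0.69 [0.521 0.082 0.101] [345. 198.]
side staple 0.91 [0.513 0.166 0.05 ] [343. 225.]
side guide 0.68 [0.513 0.081 0.097] [347. 199.]
side lid 0.95 [0.516 0.085 0.102] [346. 198.]
side pin_tip 0.69 [0.501 0.132 0.112] [348. 204.]
side pin_tip 0.63 [0.449 0.579 0.008] [343. 338.]
```

View pics/topc.png

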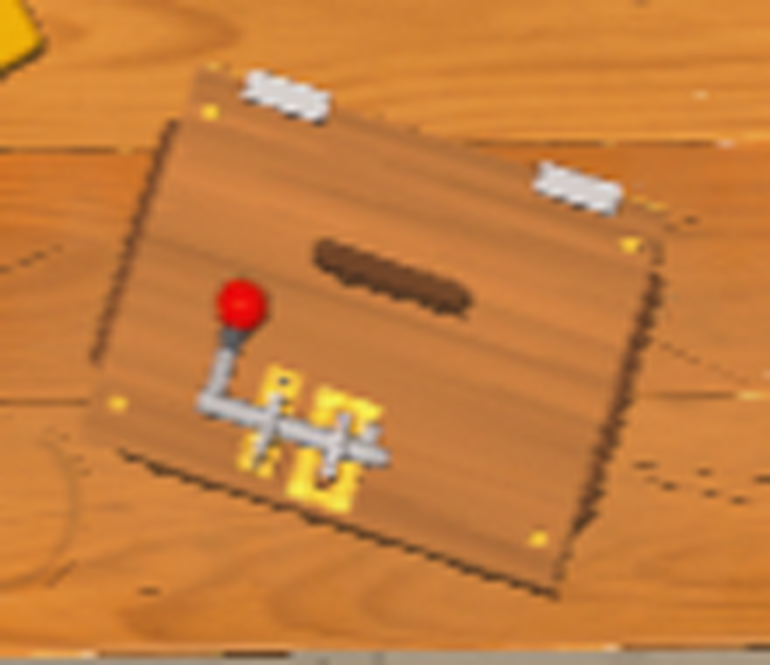

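View pics/sidec.png

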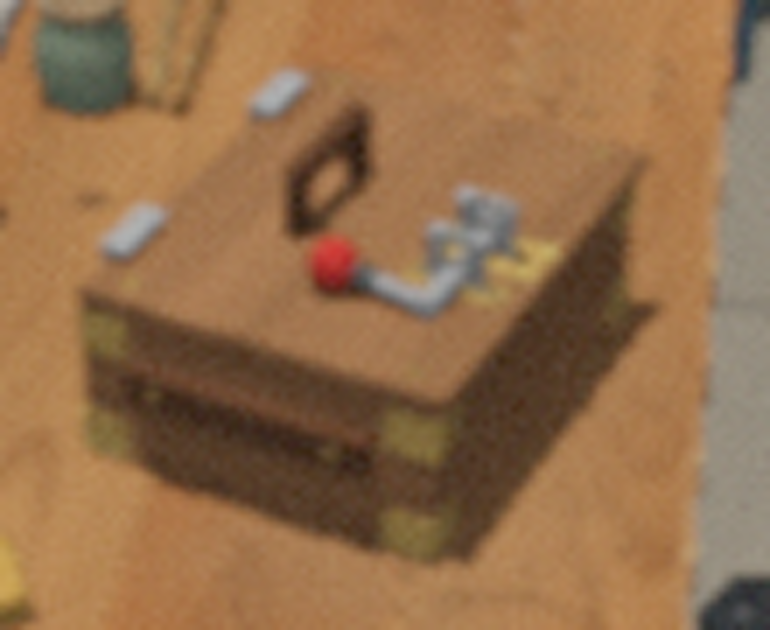

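The confirmed pin is the steel one with the red ball on the lid (top (304,224)); the blue one at top (178,245) is wrong. The bowl at top (229,240) stands alone to the left of the case. Next I'll fit the poses.

```bash
cat > fit.py <<'E'
from h import *
from scipy.optimize import least_squares
mt=camera_model('top');ms=camera_model('side')
T=lambda a,b:(270+(a+.5)/7-.5,180+(b+.5)/7-.5)
S=lambda a,b:(295+(a+.5)/7-.5,165+(b+.5)/7-.5)
L={'bl':(94,122,.1),'br':(94,-122,.1),'fl':(-100,122,.1),'fr':(-100,-122,.1),'h':(22,0,.14)}
L={k:np.array([v[0]/1e3,v[1]/1e3,v[2]]) for k,v in L.items()}
obs=[(mt,T(197,70),'bl'),(mt,T(662,238),'br'),(mt,T(85,440),'fl'),(mt,T(560,592),'fr'),
(ms,S(82,292),'bl'),(ms,S(450,405),'fl'),(ms,S(645,155),'fr'),(mt,T(393,278),'h')]
def W(p,v):
    c,s=np.cos(p[2]),np.sin(p[2]);return np.array([p[0]+c*v[0]-s*v[1],p[1]+s*v[0]+c*v[1],v[2]+p[3]])
def f(p):return np.concatenate([proj(m,W(p,L[k]))[0]-px for m,px,k in obs])
r=least_squares(f,[.5,.05,-.35,0],loss='soft_l1')
if __name__=='__main__':
    print(r.x,np.degrees(r.x[2]));print(f(r.x).reshape(-1,2).round(2))
    t=T(241,305);s=S(335,263);X,e=tri([(mt,t),(ms,s)]);print('ball',X,e)
    p=r.x;d=X[:2]-p[:2];c,sn=np.cos(p[2]),np.sin(p[2]);print('in case',c*d[0]+sn*d[1],-sn*d[0]+c*d[1])
    for k,v in dict(keep=(.083,0,.105),staple=(-.064,0,.111),guide=(-.064,.034,.111),handle=(.022,0,.134)).items():print(k,W(p,v))
    # bowl by rim ellipse
    for n,m,cx,cy in(('top',mt,229,240),('side',ms,345,278)):
        img=cv2.imread(f'pics/{n}0.png');crop(img,cx-45,cy-40,cx+45,cy+40,8,f'pics/bowl_{n}.png')
E
python3 fit.py
```

```text
[ 0.5117782   0.0587086  -0.31758845 -0.00380659] -18.19647780176985
[[ 0.4  -0.61]
 [ 1.27 -3.69]
 [-0.64  0.14]
 [-0.62 -0.17]
 [ 0.47  0.1 ]
 [ 0.58  0.21]
 [ 1.34 -0.05]
 [-0.14 -0.28]]
ball [0.52086459 0.12544033 0.11347347] [np.float64(0.0006643908280236318), np.float64(0.000664390828023795)]
in case -0.012206766406192993 0.0662320233037923
keep [0.59062748 0.03278965 0.10119341]
staple [0.45097876 0.0786943  0.10719341]
guide [0.46159617 0.110994   0.10719341]
handle [0.53267801 0.05183852 0.13019341]
```

```bash
python3 -c "
import cv2,numpy as np
cv2.imwrite('pics/bowls.png',np.hstack([cv2.resize(cv2.imread('pics/bowl_top.png'),(400,356)),cv2.resize(cv2.imread('pics/bowl_side.png'),(400,356))]))"
```

```text
(no output)
```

View pics/bowls.png

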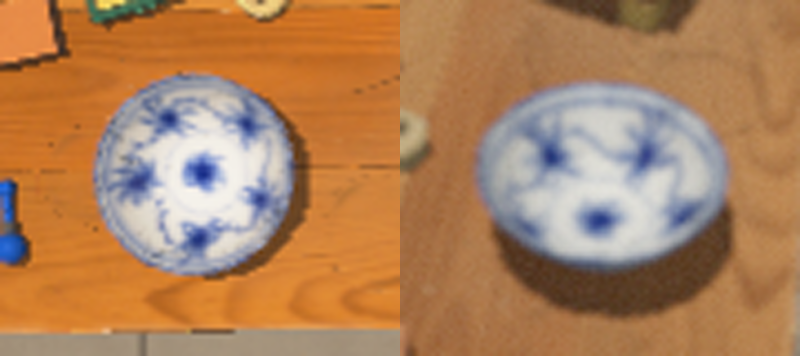

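```bash
python3 - <<'E'
from h import *
from fit import mt,ms
s=sensors.sense();R=cv2.Rodrigues(s['ee_rot'])[0];print(R.round(3),s['qpos'].round(3))
m=camera_model('wrist');C=-m['R'].T@m['t'];print('cam in tool',R.T@(C-s['tcp_pos']),'axes in tool',(R.T@m['R'].T).round(3))
a=(184+194*.225,200+175*.225);b=(300+202*.225,238+176*.225)
print('bowl rim',tri([(mt,a),(ms,b)]),onz(mt,a,.055),onz(ms,b,.055))
E
```

```text
[[ 0.    -0.894  0.447]
 [-0.     0.447  0.894]
 [-1.    -0.     0.   ]] [-1.175  0.411 -0.013  1.596  0.006  1.134 -0.082]
cam in tool [-0.1618074   0.07831417 -0.00037421] axes in tool [[-0.001 -0.287  0.958]
 [-0.001 -0.958 -0.287]
 [ 1.    -0.001  0.   ]]
bowl rim (array([0.46846012, 0.40285994, 0.04512044]), [np.float64(0.0014452598853211434), np.float64(0.0014452598853212284)]) [0.46728046 0.40028023 0.055     ] [0.46858701 0.41305837 0.055     ]
```

Call:
apply_moves(plan=[[2.5,-3,1,0,0,1,-1],[5,-6,2,0,0,2,-1],[7,-9,3,0,0,3,-1],[9,-12,4,0,0,4,-1],[11,-15,5,0,0,5,-1],[13,-18.5,6,0,0,6,-1],[15,-22,7,0,0,7,-1],[17,-25,7,0,0,7,-1],[18,-27,7,0,0,7,-1],[18,-27,7,0,0,7,-1]])

```text
t: 1.98
tcp_pos: [0.4628, 0.2832, 0.2933]
ee_rot: [-0.95, 1.354, 0.946]
force: [-0.4, 0.9, 0.0]
gripper_width: 0.0878
```

```bash
python3 - <<'E'
from h import *
s=sensors.sense();print(s['tcp_pos'],s['qpos'].round(2))
m=camera_model('wrist');import pickle;pickle.dump(m,open('w1.pkl','wb'))
cv2.imwrite('pics/w1.png',get_image('wrist'))
E
```

```text
[0.46280771 0.28324096 0.29331923] [-0.73  0.21  0.11  1.71 -0.02  1.22  0.61]
```

View pics/w1.png

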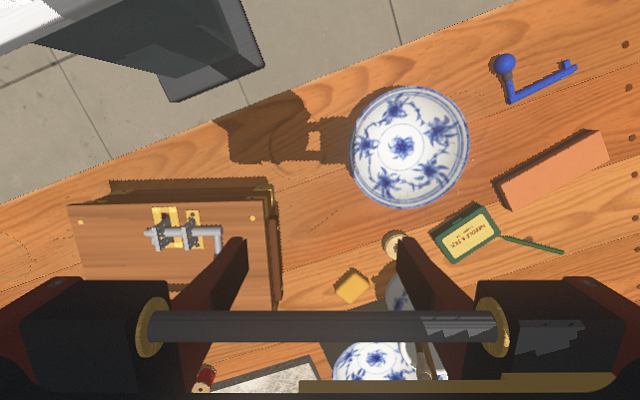

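Call:
apply_moves(plan=[[2,-3,0,0,0,0.5,-1],[4,-6,0,0,0,1,-1],[6,-9,0,0,0,1.5,-1],[8,-12,0,0,0,1.5,-1],[9,-15,0,0,0,1.5,-1],[9,-18,0,0,0,1.5,-1],[9,-20,0,0,0,1.5,-1],[9,-21,0,0,0,1.5,-1],[9,-21,0,0,0,1.5,-1],[9,-21,0,0,0,1.5,-1]])

```text
t: 2.87
tcp_pos: [0.5495, 0.0808, 0.2927]
ee_rot: [-0.974, 1.341, 0.975]
force: [-0.0, 0.5, -0.5]
gripper_width: 0.0878
```

```bash
python3 - <<'E'
from h import *
s=sensors.sense();print(s['tcp_pos'],s['qpos'].round(2))
m=camera_model('wrist');import pickle;pickle.dump(m,open('w2.pkl','wb'))
i=get_image('wrist');cv2.imwrite('pics/w2.png',i)
crop(i,190,40,450,240,3,'pics/w2c.png')
E
```

```text
[0.54945389 0.08077548 0.29266252] [-0.43  0.24  0.24  1.68 -0.06  1.23  1.08]
```

View pics/w2.png

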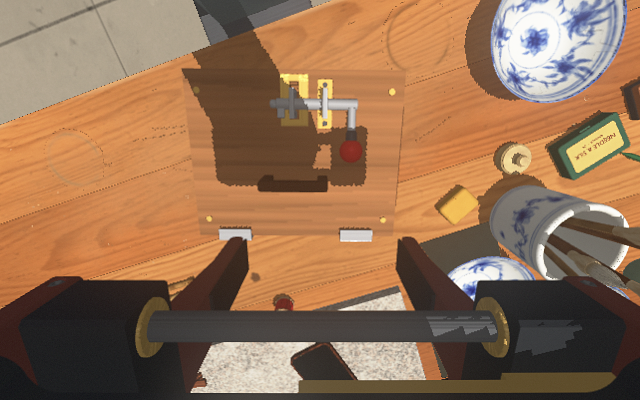

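View pics/w2c.png

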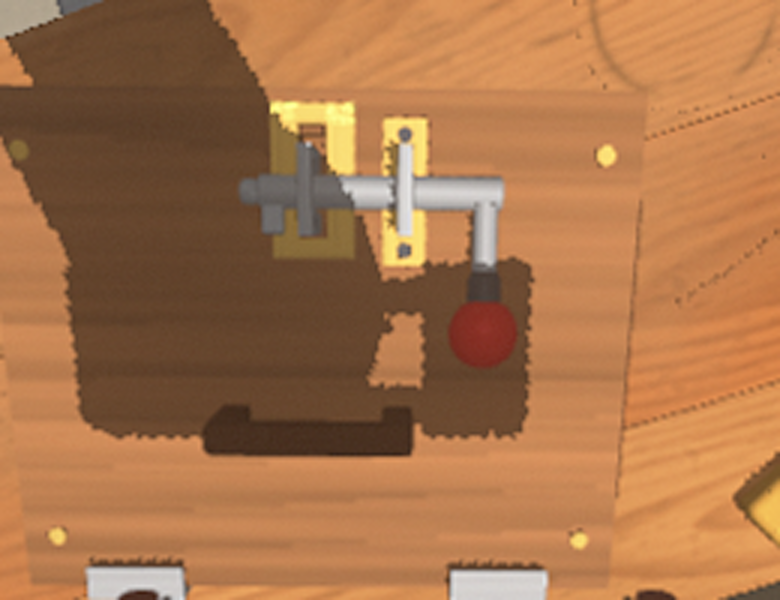

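```bash
cat > fit2.py <<'E'
from fit import *
import pickle
m1=pickle.load(open('w1.pkl','rb'));m2=pickle.load(open('w2.pkl','rb'))
C=lambda a,b:(190+(a+.5)/3-.5,40+(b+.5)/3-.5)
obs2=[o for o in obs if o[2]!='br' and o[2]!='h']+[(m2,C(645,92),'fl'),(m2,(182,69),'fr'),(m2,C(30,582),'br'),(m2,C(607,588),'bl'),
 (m1,(67,205),'fr')]
def f2(p):return np.concatenate([proj(m,W(p,L[k]))[0]-px for m,px,k in obs2])
r2=least_squares(f2,[.5,.05,-.35,0],loss='soft_l1')
if __name__=='__main__':
    p=r2.x;print(p,np.degrees(p[2]));print(f2(p).reshape(-1,2).round(1))
    c,sn=np.cos(p[2]),np.sin(p[2])
    def inc(X):
        d=X[:2]-p[:2];return np.round([c*d[0]+sn*d[1],-sn*d[0]+c*d[1],X[2]-p[3]],4)
    for nm,o in dict(ball=[(mt,T(241,305)),(ms,S(335,263)),(m2,C(483,334))],ball_ws=[(ms,S(335,263)),(m2,C(483,334))]).items():
        X,e=tri(o);print(nm,X,np.round(e,4),inc(X))
    a=(184+194*.225,200+175*.225);b=(300+202*.225,238+176*.225)
    for o in([(mt,a),(ms,b),(m1,(409,147))],[(ms,b),(m1,(409,147))],[(mt,a),(m1,(409,147))]):
        X,e=tri(o);print('rim',X,np.round(e,4))
    print('floor', onz(m1,(403,147),.010))
    # known points onto images
    for nm,v in dict(kL=(.083,.075,.105),kR=(.083,-.075,.105),handle=(.022,0,.14),stapletop=(-.064,0,.1295),guidetop=(-.064,.034,.1295)).items():
        q=proj(m2,W(p,v))[0];print(nm,W(p,v).round(4),((q-[190,40])*3).round(0))
E
python3 fit2.py
```

```text
[ 0.51481129  0.05813841 -0.32197582 -0.00344168] -18.447855832656217
[[ 0.7 -1.6]
 [-0.6 -0.9]
 [-0.6 -0.9]
 [-0.4 -0.3]
 [-0.6 -0.1]
 [ 0.6 -0.2]
 [-0.1 -0.1]
 [-0.5 -0.3]
 [ 1.   0.1]
 [-0.3 -0.8]
 [-0.1  0. ]]
ball [0.52132139 0.12451657 0.11295175] [0.0014 0.0004 0.0012] [-0.0148  0.065   0.1164]
ball_ws [0.52200556 0.12358733 0.11219245] [0.0002 0.0002] [-0.0139  0.0644  0.1156]
rim [0.46852025 0.40379944 0.04608612] [0.002  0.0013 0.0012]
rim [0.4691787  0.40481028 0.0467575 ] [0.0005 0.0005]
rim [0.46728486 0.4020035  0.05326238] [0.0013 0.0013]
floor [0.47286494 0.40513349 0.01      ]
kL [0.6173 0.103  0.1016] [497. 564.]
kR [ 0.5698 -0.0393  0.1016] [137. 562.]
handle [0.5357 0.0512 0.1366] [306. 440.]
stapletop [0.4541 0.0784 0.1261] [304. 189.]
guidetop [0.4649 0.1106 0.1261] [402. 190.]
```

Ball: (0.5215, 0.124, 0.113), case yaw −18.45°. The predicted keepers, handle, staple and guide match the pixels, so I'll go down over the ball.

Call:
apply_moves(plan=[[-1,1.5,-1,0,0,-0.3,-0.3],[-2,3,-3,0,0,-0.3,-0.3],[-2.8,4.3,-6,0,0,-0.3,-0.3],[-2.8,4.3,-9,0,0,-0.3,-0.3],[-2.8,4.3,-12,0,0,-0.3,-0.3],[-2.8,4.3,-14,0,0,-0.3,-0.3],[-2.8,4.3,-15,0,0,-0.3,-0.3],[-2.8,4.3,-15.8,0,0,-0.3,-0.3],[-2.8,4.3,-15.8,0,0,-0.3,-0.3],[-2.8,4.3,-15.8,0,0,-0.3,-0.3]])

```text
t: 3.75
tcp_pos: [0.522, 0.1227, 0.1353]
ee_rot: [-0.97, 1.343, 0.97]
force: [0.8, -0.8, 0.1]
gripper_width: 0.0572
```

```bash
python3 - <<'E'
from h import *
s=sensors.sense();print(s['tcp_pos'],s['qpos'].round(2))
m=camera_model('wrist');cv2.imwrite('pics/w3.png',get_image('wrist'))
R=cv2.Rodrigues(s['ee_rot'])[0];print(R[:,2],proj(m,[[.5215,.124,.113],s['tcp_pos']]))
E
```

```text
[0.52202755 0.12272765 0.13526363] [-0.47  0.36  0.19  1.92 -0.09  0.87  1.01]
[3.14521667e-01 9.49250107e-01 5.96690899e-04] [[324.0174357  237.2773304 ]
 [322.54932685 253.44933411]]
```

View pics/w3.png

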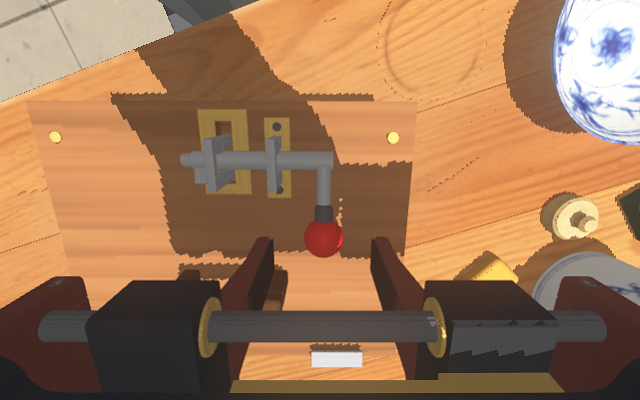

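The ball is at (324,238), predicted (324,237), and centred between the fingers. Next: go down and close.

Call:
apply_moves(plan=[[0,0.1,-1.2,0,0,0,-0.3],[0,0.1,-2.2,0,0,0,-0.3],[0,0.1,-3,0,0,0,-0.3],[0,0.1,-3.2,0,0,0,-0.3],[0,0.1,-3.2,0,0,0,-0.3],[0,0.1,-3.2,0,0,0,1],[0,0.1,-3.2,0,0,0,1],[0,0.1,-3.2,0,0,0,1],[0,0.1,-3.2,0,0,0,1],[0,0.1,-3.2,0,0,0,1]])

```text
t: 4.63
tcp_pos: [0.5217, 0.123, 0.1029]
ee_rot: [-0.97, 1.344, 0.97]
force: [0.4, -0.2, -0.0]
gripper_width: 0.0272
```

```bash
python3 - <<'E'
from h import *
s=sensors.sense();print(s['tcp_pos'],s['force'],s['gripper_width'])
E
```

```text
[0.52174765 0.12302241 0.10290889] [ 0.42228569 -0.17226243 -0.01571262] 0.027178179457506096
```

Call:
apply_moves(plan=[[0,0,0,0,0,0,1],[-0.1,0.04,0.5,0,0,0,1],[-0.24,0.08,1.03,0,0,0,1],[-0.5,0.17,1.65,0,0,0,1],[-0.82,0.27,2.25,0,0,0,1],[-1.22,0.41,2.8,0,0,0,1],[-1.66,0.55,3.25,0,0,0,1],[-2.18,0.73,3.65,0,0,0,1],[-2.72,0.91,4,0,0,0,1],[-2.72,0.91,4,0,0,0,1]])

```text
t: 5.47
tcp_pos: [0.4941, 0.1309, 0.1438]
ee_rot: [-0.971, 1.344, 0.968]
force: [1.1, -5.3, 1.1]
gripper_width: 0.0248
```

```bash
python3 - <<'E'
from h import *
s=sensors.sense();print(s['tcp_pos'],s['force'],s['gripper_width'])
cv2.imwrite('pics/w4.png',get_image('wrist'))
E
```

```text
[0.4940532  0.13089663 0.14380362] [ 1.08055378 -5.2968835   1.12961167] 0.02483284107989599
```

View pics/w4.png

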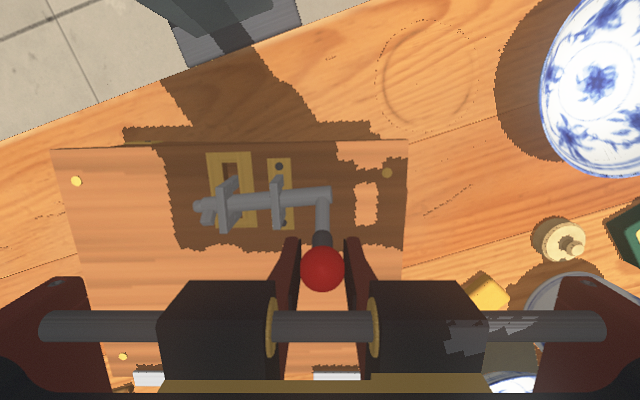

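Call:
apply_moves(plan=[[-0.5,0.17,0.2,0,0,0,1],[-1.03,0.34,0.4,0,0,0,1],[-1.5,0.5,0.5,0,0,0,1],[-2.02,0.67,0.55,0,0,0,1],[-2.4,0.8,0.55,0,0,0,1],[-2.7,0.9,0.55,0,0,0,1],[-2.98,1,0.55,0,0,0,1],[-2.98,1,0.55,0,0,0,1],[-2.98,1,0.55,0,0,0,1],[-2.98,1,0.55,0,0,0,1]])

```text
t: 6.35
tcp_pos: [0.4644, 0.1423, 0.1481]
ee_rot: [-0.97, 1.344, 0.97]
force: [0.8, -1.3, -1.1]
gripper_width: 0.0233
```

```bash
python3 - <<'E'
from h import *
s=sensors.sense();print(s['tcp_pos'],s['force'],s['gripper_width'])
i=get_image('wrist');crop(i,170,130,430,330,3,'pics/w5.png')
E
```

```text
[0.46442134 0.14231254 0.14805814] [ 0.78004272 -1.33066721 -1.07577295] 0.023323852743636356
```

View pics/w5.png

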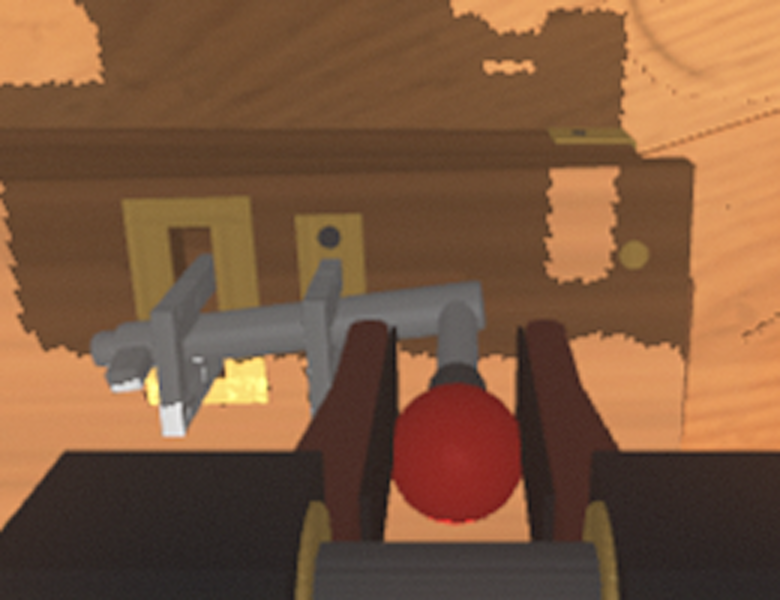

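```bash
python3 - <<'E'
from h import *
s=sensors.sense();m=camera_model('wrist');i=get_image('wrist');cv2.imwrite('pics/w5b.png',i)
b=i.astype(int);mask=((b[...,2]>90)&(b[...,1]<70)&(b[...,0]<70)).astype(np.uint8)
n,l,st,c=cv2.connectedComponentsWithStats(mask);k=1+np.argmax(st[1:,4]);print(st[k],c[k])
w=st[k][2];px=(st[k][0]+(w-1)/2,st[k][1]+(st[k][3]-1)/2)
o,d=ray(m,px);R=cv2.Rodrigues(s['ee_rot'])[0]
for dia in(w-1,w,w+1):
    D=K(m)[0,0]*.026/dia;D*=1
    zc=(m['R']@d)[2];X=o+d*D/zc;print(dia,X,'tool',R.T@(X-s['tcp_pos']))
s=i=None
side=get_image('side');crop(side,310,150,400,230,8,'pics/s5.png')
E
```

```text
[ 120  173  281   18 3028] [246.09709379 180.74801849]
280 [0.39388628 0.15922983 0.28244853] tool [-0.1343734   0.07238979 -0.00615001]
281 [0.39387268 0.15925587 0.28254617] tool [-0.13447103  0.07241094 -0.00612959]
282 [0.39385918 0.15928172 0.28264311] tool [-0.13456796  0.07243195 -0.00610931]
```

View pics/s5.png

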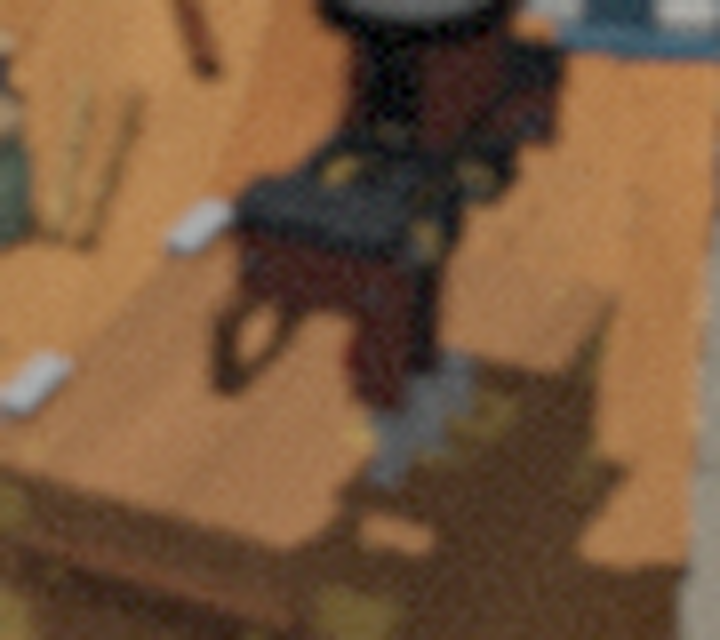

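```bash
python3 - <<'E'
from h import *
s=sensors.sense();m=camera_model('wrist');R=cv2.Rodrigues(s['ee_rot'])[0]
print(K(m)[0,0])
o,d=ray(m,(322.2,281))
for dia in(44,45,46):
    X=o+d*(K(m)[0,0]*.026/dia)/(m['R']@d)[2];print(dia,X,'tool',R.T@(X-s['tcp_pos']))
from fit2 import W,r2
p=r2.x;c,sn=np.cos(p[2]),np.sin(p[2])
d=X[:2]-p[:2];print(c*d[0]+sn*d[1],-sn*d[0]+c*d[1])
E
```

```text
301.36359055068675
44 [0.47954112 0.13700313 0.1521891 ] tool [-0.00415653 -0.01585574 -0.00023879]
45 [0.47755434 0.13765881 0.1556935 ] tool [-0.00766021 -0.01376238 -0.00024271]
46 [0.47565395 0.13828598 0.15904553] tool [-0.01101156 -0.01176003 -0.00024646]
-0.06250714585611883 0.06363794018141475
```

The ball has crept about 12 mm back between the pads. It now stands at case x ≈ −62, so the handle is about upright. I'll pull lightly along the case's +y to feel whether the pin is free.

Call:
apply_moves(plan=[[0.06,0.19,0,0,0,0,1],[0.13,0.38,0,0,0,0,1],[0.19,0.57,0,0,0,0,1],[0.25,0.76,0,0,0,0,1],[0.32,0.95,0,0,0,0,1],[0.38,1.14,0,0,0,0,1],[0.44,1.33,0,0,0,0,1],[0.5,1.52,0,0,0,0,1],[0.5,1.52,0,0,0,0,1],[0.5,1.52,0,0,0,0,1]])

```text
t: 7.33
tcp_pos: [0.467, 0.1516, 0.1459]
ee_rot: [-0.971, 1.356, 0.967]
force: [-2.3, -18.1, -7.8]
gripper_width: 0.0231
```

```bash
python3 - <<'E'
from h import *
s=sensors.sense();print(s['tcp_pos'],s['force'],s['gripper_width'])
i=get_image('wrist');cv2.imwrite('pics/w6f.png',i);crop(i,170,130,430,330,3,'pics/w6.png')
E
```

```text
[0.46695381 0.15159205 0.14588095] [ -2.31770077 -18.11714129  -7.83451609] 0.023117670435513594
```

View pics/w6.png

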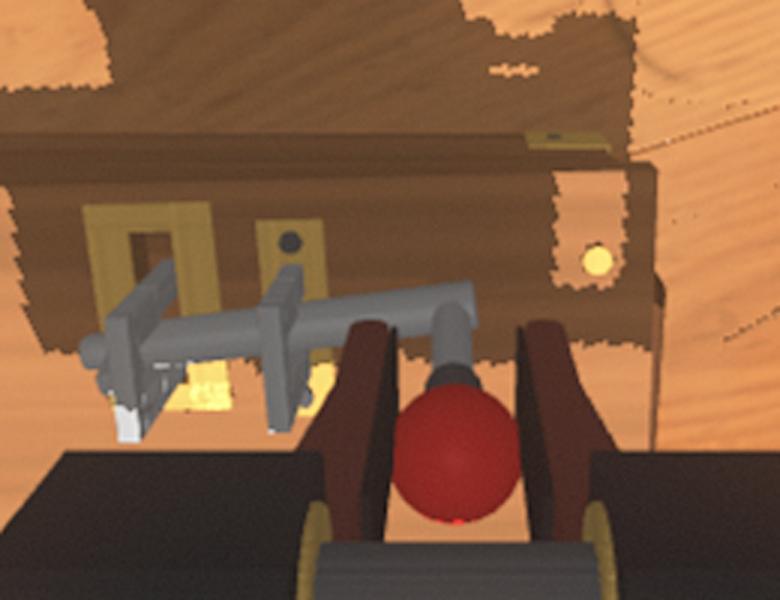

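```bash
python3 - <<'E'
from fit2 import *
m=camera_model('wrist');p=r2.x
P=lambda v:((proj(m,W(p,v))[0]-[170,130])*3).round(0)
z0=.1
for th in(75,80,85,90,95,100,105):
    a=np.radians(th);c,s=np.cos(a),np.sin(a)
    y0=.027
    print(th,'ball',P((-.064+.0505*c,y0+.044,z0+.006+.0505*s)),'lug end',P((-.064+.015*c,y0-.034,z0+.006+.015*s)))
print('head',P((-.064,y0+.05,z0+.006)),'hdl root',P((-.064,y0+.044,z0+.006)),'tip',P((-.064,y0-.046,z0+.006)))
print('staple corners',[P((-.064+x,0,z0+.0295)) for x in(-.015,.015)],'base',[P((-.064+x,0,z0)) for x in(-.015,.015)])
print('guide top',[P((-.064+x,.034,z0+.0295)) for x in(-.015,.015)])
E
```

```text
75 ball [445. 493.] lug end [113. 374.]
80 ball [445. 477.] lug end [112. 369.]
85 ball [445. 459.] lug end [111. 365.]
90 ball [445. 439.] lug end [110. 360.]
95 ball [444. 418.] lug end [110. 354.]
100 ball [444. 396.] lug end [109. 349.]
105 ball [444. 373.] lug end [109. 343.]
head [473. 334.] hdl root [449. 334.] tip [ 85. 334.]
staple corners [array([120., 313.]), array([134., 436.])] base [array([163., 268.]), array([174., 378.])]
guide top [array([276., 313.]), array([284., 437.])]
```

Blocked (18 N). The pixels put the handle at about 79° with the shank slightly yawed. I'll back off, then swing further, tilting the tool about case y so that the ball turns with it.

Call:
apply_moves(plan=[[-0.2,-0.5,0,0,0,0,1],[-0.32,-0.95,0,0,0,0,1],[-0.32,-0.95,0.1,-0.6,-1.9,0,1],[-0.5,-0.9,0.1,-1.3,-3.8,0,1],[-0.7,-0.83,0.1,-1.9,-5.7,0,1],[-0.9,-0.76,0.1,-2.5,-7.6,0,1],[-1.08,-0.7,0.1,-3.2,-9.5,0,1],[-1.08,-0.7,0.1,-3.8,-11.4,0,1],[-1.08,-0.7,0.1,-3.8,-11.4,0,1],[-1.08,-0.7,0.1,-3.8,-11.4,0,1]])

```text
t: 8.22
tcp_pos: [0.458, 0.1504, 0.1489]
ee_rot: [-1.087, 1.216, 0.812]
force: [1.2, -4.9, -5.4]
gripper_width: 0.0219
```

```bash
cat > ang.py <<'E'
from fit2 import *
def show(fn):
    s=sensors.sense();print(s['tcp_pos'],s['force'],s['gripper_width'])
    m=camera_model('wrist');i=get_image('wrist');crop(i,170,130,430,330,3,fn)
    p=r2.x;P=lambda v:((proj(m,W(p,v))[0]-[170,130])*3).round(0)
    z0=.1;y0=.025
    for th in(75,80,85,90,95,100,105):
        a=np.radians(th);c,sn=np.cos(a),np.sin(a)
        b=P((-.064+.0505*c,y0+.044,z0+.006+.0505*sn));print(th,'ball',b,'ball-root',b-P((-.064,y0+.044,z0+.006)),'lug end',P((-.064+.015*c,y0-.034,z0+.006+.015*sn)))
    print('root',P((-.064,y0+.044,z0+.006)),'tip',P((-.064,y0-.046,z0+.006)))
E
python3 -c "
from ang import *
show('pics/w7.png')"
```

```text
[0.45797702 0.15035515 0.14894476] [ 1.17495836 -4.94504742 -5.40997705] 0.021902269709149515
75 ball [455. 500.] ball-root [  0. 183.] lug end [130. 364.]
80 ball [455. 488.] ball-root [  0. 171.] lug end [129. 361.]
85 ball [455. 474.] ball-root [  0. 157.] lug end [127. 357.]
90 ball [455. 459.] ball-root [  0. 142.] lug end [126. 353.]
95 ball [455. 442.] ball-root [  0. 125.] lug end [126. 348.]
100 ball [455. 423.] ball-root [  0. 106.] lug end [125. 343.]
105 ball [455. 403.] ball-root [ 0. 86.] lug end [124. 338.]
root [455. 317.] tip [ 98. 317.]
```

View pics/w7.png

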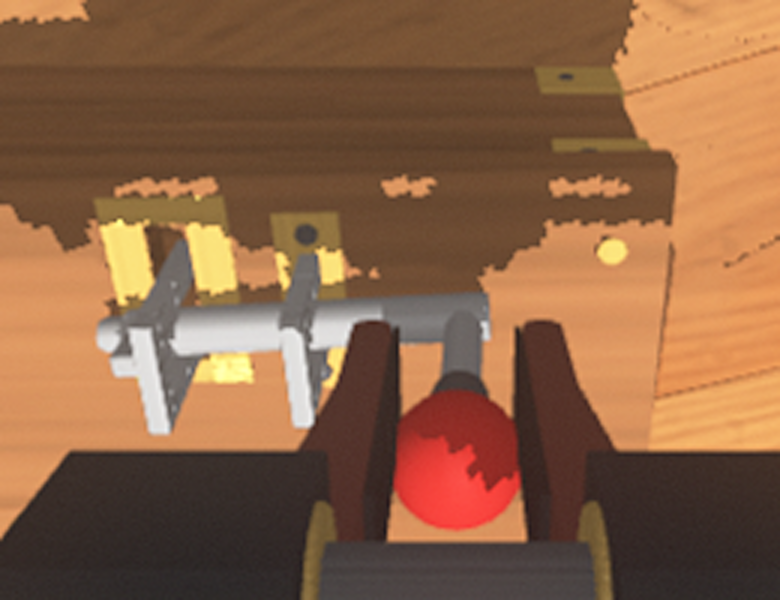

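The handle now reads about 89° (ball−root 145 px against 142 at 90°), with the shank straighter. I'll pull lightly again.

Call:
apply_moves(plan=[[0.06,0.19,0,0,0,0,1],[0.13,0.38,0,0,0,0,1],[0.19,0.57,0,0,0,0,1],[0.25,0.76,0,0,0,0,1],[0.32,0.95,0,0,0,0,1],[0.38,1.14,0,0,0,0,1],[0.44,1.33,0,0,0,0,1],[0.5,1.52,0,0,0,0,1],[0.5,1.52,0,0,0,0,1],[0.5,1.52,0,0,0,0,1]])

```text
t: 9.1
tcp_pos: [0.4644, 0.1664, 0.1496]
ee_rot: [-1.087, 1.213, 0.811]
force: [0.5, -1.1, -2.0]
gripper_width: 0.0221
```

```bash
python3 -c "
from ang import *
show('pics/w8.png')"
```

```text
[0.4644065  0.16641375 0.14957003] [ 0.51218585 -1.12526278 -1.95520721] 0.022076331395587644
75 ball [374. 494.] ball-root [-12. 182.] lug end [ 57. 360.]
80 ball [372. 482.] ball-root [-14. 170.] lug end [ 56. 356.]
85 ball [371. 469.] ball-root [-15. 157.] lug end [ 54. 352.]
90 ball [370. 453.] ball-root [-16. 141.] lug end [ 53. 348.]
95 ball [369. 436.] ball-root [-17. 124.] lug end [ 52. 343.]
100 ball [369. 417.] ball-root [-17. 105.] lug end [ 51. 338.]
105 ball [368. 397.] ball-root [-18.  85.] lug end [ 51. 333.]
root [386. 312.] tip [ 29. 312.]
```

View pics/w8.png

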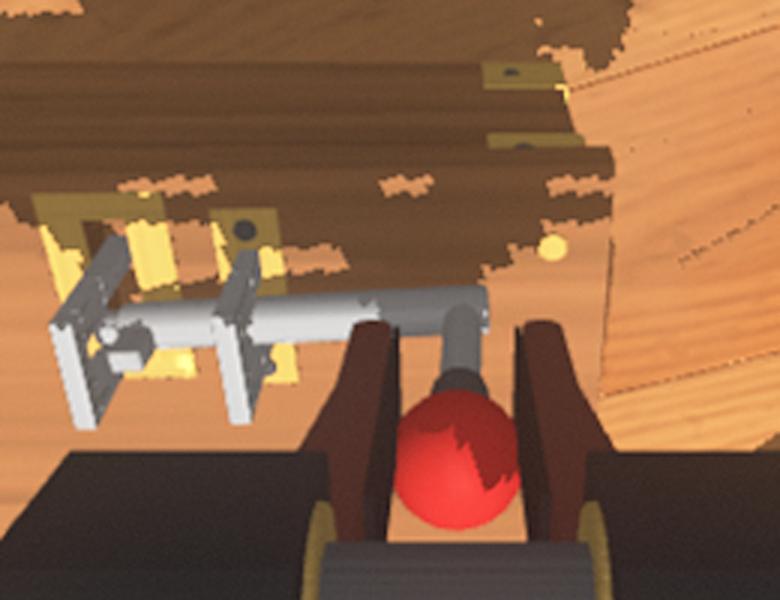

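The lug has passed the staple at low force. I'll keep drawing.

Call:
apply_moves(plan=[[0.09,0.28,0,0,0,0,1],[0.19,0.57,0,0,0,0,1],[0.28,0.85,0,0,0,0,1],[0.38,1.14,0,0,0,0,1],[0.47,1.42,0,0,0,0,1],[0.57,1.71,0,0,0,0,1],[0.66,2,0,0,0,0,1],[0.76,2.28,0,0,0,0,1],[0.85,2.56,0,0,0,0,1],[0.85,2.56,0,0,0,0,1]])

```text
t: 9.98
tcp_pos: [0.4726, 0.1921, 0.1493]
ee_rot: [-1.087, 1.214, 0.811]
force: [0.3, 0.5, -0.8]
gripper_width: 0.0221
```

```bash
python3 -c "
from ang import *
show('pics/w9.png')"
```

```text
[0.47261599 0.19208084 0.14926013] [ 0.33770085  0.45541806 -0.8383411 ] 0.022068733627355702
75 ball [246. 496.] ball-root [-33. 182.] lug end [-55. 361.]
80 ball [243. 484.] ball-root [-36. 170.] lug end [-57. 358.]
85 ball [240. 471.] ball-root [-39. 157.] lug end [-59. 354.]
90 ball [237. 455.] ball-root [-42. 141.] lug end [-60. 350.]
95 ball [235. 438.] ball-root [-44. 124.] lug end [-62. 345.]
100 ball [233. 419.] ball-root [-46. 105.] lug end [-63. 340.]
105 ball [231. 399.] ball-root [-48.  85.] lug end [-64. 335.]
root [279. 314.] tip [-78. 314.]
```

View pics/w9.png

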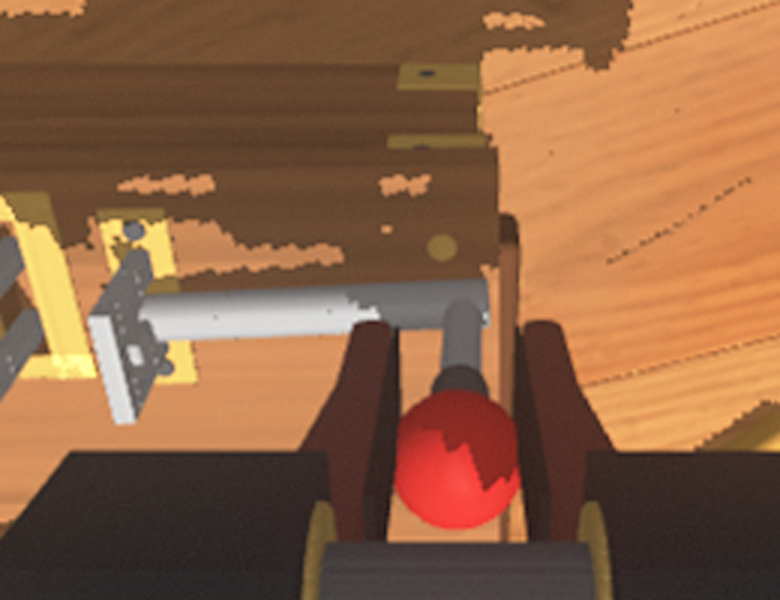

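Call:
apply_moves(plan=[[0.09,0.28,0,0,0,0,1],[0.19,0.57,0,0,0,0,1],[0.28,0.85,0,0,0,0,1],[0.38,1.14,0,0,0,0,1],[0.47,1.42,0,0,0,0,1],[0.57,1.71,0,0,0,0,1],[0.66,2,0,0,0,0,1],[0.76,2.28,0,0,0,0,1],[0.88,2.64,0,0,0,0,1],[1,3,0,0,0,0,1]])

```text
t: 10.87
tcp_pos: [0.4824, 0.2214, 0.1491]
ee_rot: [-1.087, 1.215, 0.81]
force: [0.3, -0.1, -0.6]
gripper_width: 0.0218
```

```bash
python3 -c "
from ang import *
show('pics/w10.png')"
```

```text
[0.48239072 0.22140586 0.14913323] [ 0.31811144 -0.13410168 -0.55901416] 0.021839589228148663
75 ball [100. 496.] ball-root [-57. 182.] lug end [-183.  362.]
80 ball [ 94. 485.] ball-root [-63. 171.] lug end [-186.  358.]
85 ball [ 89. 471.] ball-root [-68. 157.] lug end [-188.  354.]
90 ball [ 84. 455.] ball-root [-73. 141.] lug end [-190.  350.]
95 ball [ 80. 438.] ball-root [-77. 124.] lug end [-192.  345.]
100 ball [ 77. 419.] ball-root [-80. 105.] lug end [-193.  340.]
105 ball [ 74. 399.] ball-root [-83.  85.] lug end [-194.  335.]
root [157. 314.] tip [-200.  314.]
```

View pics/w10.png

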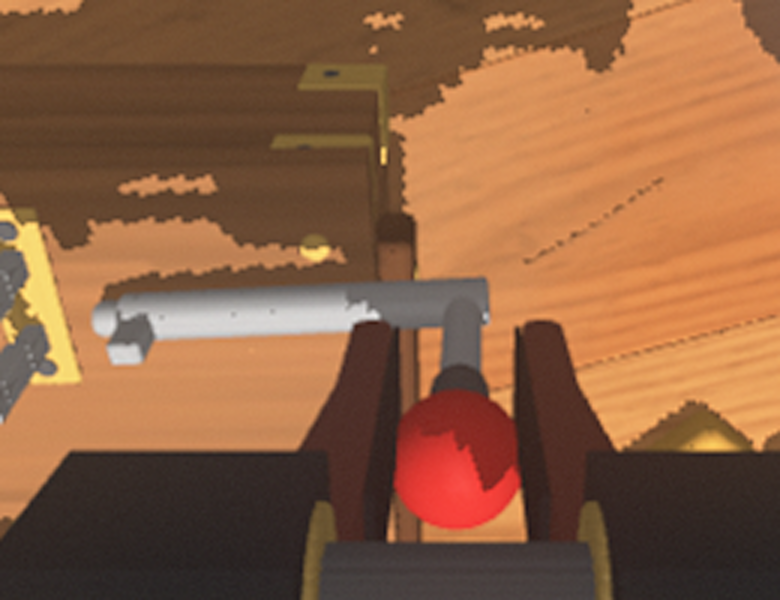

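```bash
python3 - <<'E'
from h import *
s=sensors.sense();m=camera_model('wrist')
o,d=ray(m,(322.3,283.2))
for dia in(45,46):
    X=o+d*(K(m)[0,0]*.026/dia)/(m['R']@d)[2];print(dia,X,X-s['tcp_pos'])
r,dd=ray(m,(170+463/3,130+310/3));print('root at ball y?',s['qpos'].round(2))
E
```

```text
45 [0.4948336  0.21801247 0.16010062] [ 0.01219391 -0.00429447  0.01088665]
46 [0.49228725 0.21885095 0.16294801] [ 0.00964756 -0.00345599  0.01373404]
root at ball y? [-0.79  0.26  0.18  2.04  0.19  0.73  0.5 ]
```

The pin is clear of both plates. I'll carry it over the bowl and untilt, so the handle leans back.

Call:
apply_moves(plan=[[0,0.6,0.6,0,0,0,1],[0,2,1.2,0,0,0,1],[-0.1,4,1.8,0,0,0,1],[-0.3,6.5,2,0.3,1,0,1],[-0.5,9.5,2,0.6,2,0,1],[-0.7,12.5,2,1,3,0,1],[-0.9,15,2,1.3,4,0,1],[-1.1,17,2,1.6,5,0,1],[-1.2,18.5,2,2,6,0,1],[-1.3,19.7,2,2.3,7,0,1]])

```text
t: 11.75
tcp_pos: [0.4682, 0.4215, 0.1697]
ee_rot: [-1.017, 1.294, 0.912]
force: [-0.2, -0.3, -1.1]
gripper_width: 0.0221
```

Call:
apply_moves(plan=[[0,1,0,0.5,1.4,0,1],[0,2,0,1,3,0,1],[0,2.6,0,1.5,4.4,0,1],[0,3,0,1.5,4.4,0,1],[0,3,-1,1.5,4.4,0,1],[0,3,-2,1.5,4.4,0,1],[0,3,-3,1.5,4.4,0,1],[0,3,-4,1.5,4.4,0,1],[0,3,-5,1.5,4.4,0,1],[0,3,-5,1.5,4.4,0,1]])

```text
t: 12.58
tcp_pos: [0.4681, 0.4468, 0.1162]
ee_rot: [-0.971, 1.348, 0.97]
force: [-0.7, -0.4, -0.3]
gripper_width: 0.0222
```

```bash
python3 - <<'E'
from h import *
s=sensors.sense();print(s['tcp_pos'],s['force'],s['gripper_width'])
cv2.imwrite('pics/w11.png',get_image('wrist'));i=get_image('side');crop(i,280,200,410,310,6,'pics/s11.png')
m=camera_model('wrist')
E
```

```text
[0.46809076 0.44679632 0.11619015] [-0.70029703 -0.44483147 -0.31834998] 0.022182154743325203
```

View pics/w11.png

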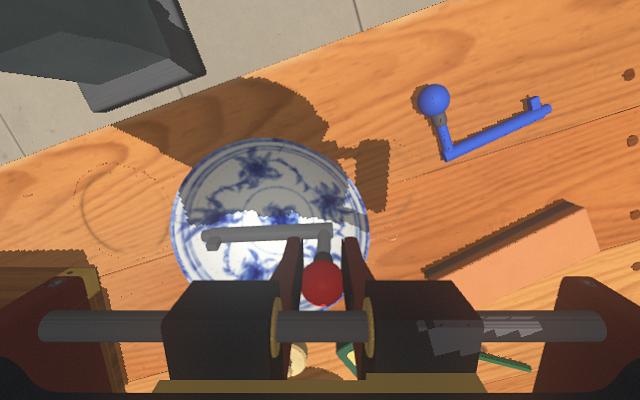

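View pics/s11.png

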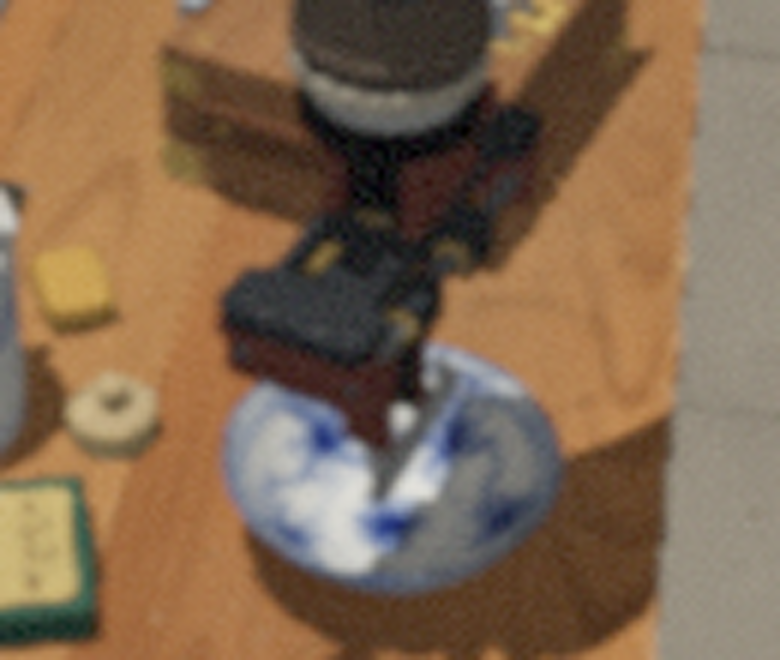

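```bash
python3 - <<'E'
from h import *
m=camera_model('wrist')
for z in(.07,.078):print([onz(m,q,z).round(3) for q in((204,240),(332,229))])
for q in((270,210),):print(onz(m,q,.05))
# rim extents
print('rim pts',[onz(m,q,.055).round(3) for q in((172,222),(369,222),(268,138))])
E
```

```text
[array([0.452, 0.359, 0.07 ]), array([0.475, 0.453, 0.07 ])]
[array([0.45 , 0.363, 0.078]), array([0.471, 0.454, 0.078])]
[0.45088239 0.40944556 0.05      ]
rim pts [array([0.434, 0.333, 0.055]), array([0.484, 0.482, 0.055]), array([0.398, 0.429, 0.055])]
```

Call:
apply_moves(plan=[[0,0,-0.8,0,0,0,1],[0,0,-1.6,0,0,0,1],[0,0,-2.4,0,0,0,1],[0,0,-3.1,0,0,0,1],[0,0,-3.7,0,0,0,1],[0,0,-4.1,0,0,0,1],[0,0,-4.4,0,0,0,1],[0,0,-4.6,0,0,0,1],[0,0,-4.8,0,0,0,1],[0,0,-4.8,0,0,0,1]])

```text
t: 13.52
tcp_pos: [0.4694, 0.4479, 0.071]
ee_rot: [-0.97, 1.344, 0.97]
force: [-0.1, -0.6, -0.6]
gripper_width: 0.0224
```

```bash
python3 - <<'E'
from h import *
s=sensors.sense();print(s['tcp_pos'],s['force'],s['gripper_width'])
i=get_image('wrist');crop(i,150,80,410,320,3,'pics/w12.png')
E
```

```text
[0.4693861  0.44794979 0.07101521] [-0.11185913 -0.57691597 -0.59852082] 0.022390728391942668
```

View pics/w12.png

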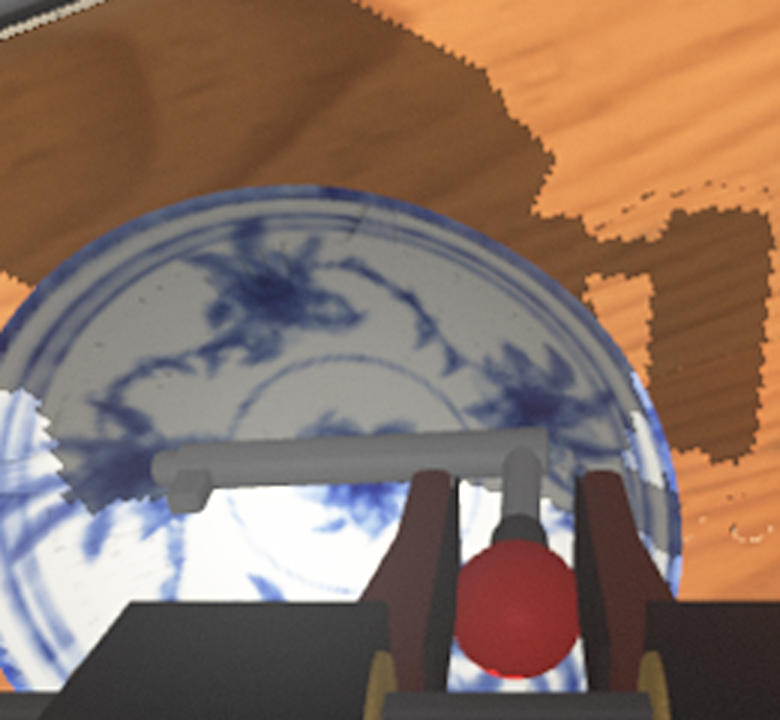

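Call:
apply_moves(plan=[[0,0,-0.2,0,0,0,1],[0,0,-0.4,0,0,0,1],[0,0,-0.6,0,0,0,1],[0,0,-0.8,0,0,0,1],[0,0,-0.8,0,0,0,1],[0,0,-0.8,0,0,0,0.1],[0,0,-0.8,0,0,0,0.1],[0,0,-0.8,0,0,0,0.1],[0,0,0.5,0,0,0,0.1],[0,0,3,0,0,0,0.1]])

```text
t: 14.4
tcp_pos: [0.4675, 0.4465, 0.0989]
ee_rot: [-0.972, 1.35, 0.97]
force: [-0.5, -0.2, 0.1]
gripper_width: 0.0396
```

Call:
apply_moves(plan=[[0,0,3,0,0,0,-0.2],[0,0,6,0,0,0,-0.2],[0,0,9,0,0,0,-0.5],[0,0,12,0,0,0,-0.5],[1,-3,14,0,0,0,-0.5],[2,-6,16,0,0,0,-0.5],[2.5,-9,16,0,0,0,-0.5],[3,-12,16,0,0,0,-0.5],[3,-13,16,0,0,0,-0.5],[3,-13,16,0,0,0,-0.5]])

```text
t: 15.23
tcp_pos: [0.5002, 0.3148, 0.2623]
ee_rot: [-0.967, 1.345, 0.966]
force: [1.1, -0.1, -0.0]
gripper_width: 0.066
```

```bash
python3 - <<'E'
from h import *
s=sensors.sense();print(s['tcp_pos'],s['force'],s['gripper_width'],s['qpos'].round(2))
cv2.imwrite('pics/w13.png',get_image('wrist'));cv2.imwrite('pics/t13.png',get_image('top'))
E
```

```text
[0.50021543 0.31478375 0.26233246] [ 1.11848113 -0.07712814 -0.01966893] 0.06595598875461413 [-0.72  0.32  0.1   1.64 -0.03  1.19  0.63]
```

View pics/w13.png

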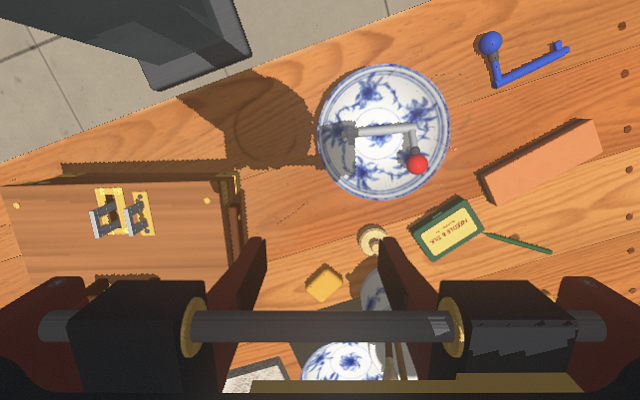

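The pin lies in the bowl (pixels (353,130) to (416,163)). Now to the lid's grab handle, with the jaws turned to close along case x.

Call:
apply_moves(plan=[[0.4,-3,0,0,0,-6.5,-0.1],[0.8,-6,0,0,0,-13,-0.1],[1.2,-9,0,0,0,-19.5,-0.1],[1.6,-12,0,0,0,-26,-0.1],[2,-15,0,0,0,-32.5,-0.1],[2.4,-18,0,0,0,-39,-0.1],[2.8,-21,0,0,0,-45.5,-0.1],[3.2,-24,0,0,0,-52,-0.1],[3.5,-26,-1,0,0,-58.5,-0.1],[3.5,-26.4,-2,0,0,-65,-0.1]])

```text
t: 16.17
tcp_pos: [0.5355, 0.052, 0.2416]
ee_rot: [-0.086, 1.567, 0.084]
force: [-0.3, -0.6, 0.2]
gripper_width: 0.0482
```

Call:
apply_moves(plan=[[0,0,-0.5,0,0,-6.5,-0.1],[0,0,-1,0,0,-13,-0.1],[0,0,-1.5,0,0,-19.5,-0.1],[0,0,-2.5,0,0,-25,-0.1],[0,0,-4,0,0,-25,-0.1],[0,0,-5,0,0,-25,-0.1],[0,0,-6,0,0,-25,-0.1],[0,0,-6,0,0,-25,-0.1],[0,0,-6,0,0,-25,-0.1],[0,0,-6,0,0,-25,-0.1]])

```text
t: 17.0
tcp_pos: [0.5347, 0.0543, 0.1816]
ee_rot: [0.251, 1.556, -0.251]
force: [0.2, -0.4, 0.7]
gripper_width: 0.0479
```

```bash
python3 - <<'E'
from fit2 import *
s=sensors.sense();R=cv2.Rodrigues(s['ee_rot'])[0];print(s['tcp_pos'],s['qpos'].round(2),R[:,2].round(3),s['gripper_width'])
m=camera_model('wrist');cv2.imwrite('pics/w14.png',get_image('wrist'))
p=r2.x
for x in(.016,.028):
  for y in(-.038,.038):print(x,y,proj(m,W(p,(x,y,.14-p[3])))[0].round(1))
E
```

```text
[0.5346877  0.05433292 0.18158692] [-0.56  0.32  0.46  1.88 -0.17  0.98 -0.35] [ 0.949 -0.315  0.   ] 0.04791775156015686
0.016 -0.038 [315.9 278.5]
0.016 0.038 [315.4 180.3]
0.028 -0.038 [331.7 278.5]
0.028 0.038 [332.9 180.3]
```

View pics/w14.png

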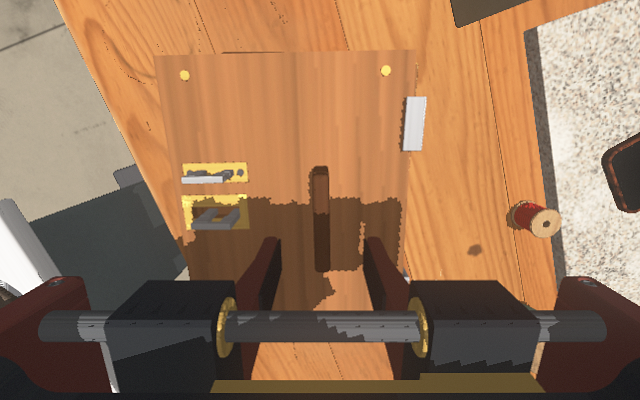

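Call:
apply_moves(plan=[[0,0,-1.5,0,0,0,-0.1],[0,0,-3,0,0,0,-0.1],[0,0,-4.5,0,0,0,-0.1],[0,0,-5.7,0,0,0,-0.1],[0,0,-6.5,0,0,0,-0.1],[0,0,-6.7,0,0,0,-0.1],[0,0,-6.7,0,0,0,0.3],[0,0,-6.7,0,0,0,1],[0,0,-6.7,0,0,0,1],[0,0,-6.7,0,0,0,1]])

```text
t: 17.88
tcp_pos: [0.5348, 0.0542, 0.1149]
ee_rot: [0.252, 1.555, -0.251]
force: [-0.4, 0.4, -0.2]
gripper_width: 0.0252
```

Call:
apply_moves(plan=[[0,0,0,0,0,0,1],[0,0,0,0,0,0,1],[0,0,0,0,0,0,1],[0,0,0,0,0,0,1],[0,0,0,0,0,0,1],[0,0,0,0,0,0,1],[0,0,0,0,0,0,1],[0,0,0,0,0,0,1],[0,0,0,0,0,0,1],[0,0,0,0,0,0,1]])

```text
t: 18.72
tcp_pos: [0.5345, 0.0542, 0.1145]
ee_rot: [0.252, 1.556, -0.251]
force: [-1.3, -0.1, 6.2]
gripper_width: 0.012
```

```bash
python3 - <<'E'
from fit2 import *
s=sensors.sense();print(s['tcp_pos'],s['force'],s['torque'],s['gripper_width'])
cv2.imwrite('pics/w15.png',get_image('wrist'))
E
```

```text
[0.53445149 0.05415047 0.11451213] [-1.30023642 -0.12057666  6.23968098] [-0.02548519  0.41219736  0.3072587 ] 0.01197275685256584
```

View pics/w15.png

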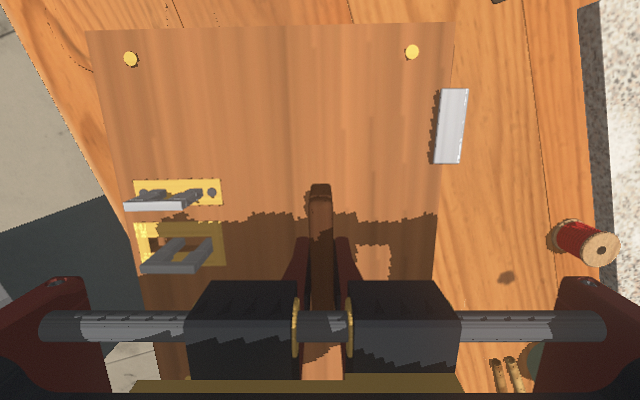

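Gripped at 12.0 mm. Now tilt the front up about the back lower edge.

Call:
apply_moves(plan=[[0.08,-0.03,0.25,0.6,1.9,0,1],[0.15,-0.05,0.5,1.27,3.8,0,1],[0.23,-0.08,0.75,1.9,5.7,0,1],[0.3,-0.1,0.98,2.53,7.6,0,1],[0.38,-0.13,1.22,3.16,9.5,0,1],[0.46,-0.15,1.44,3.8,11.4,0,1],[0.55,-0.18,1.67,4.4,13.3,0,1],[0.64,-0.21,1.89,5.06,15.2,0,1],[0.64,-0.21,1.89,5.06,15.2,0,1],[0.64,-0.21,1.89,5.06,15.2,0,1]])

```text
t: 19.6
tcp_pos: [0.5409, 0.0512, 0.1325]
ee_rot: [0.296, 1.832, -0.225]
force: [0.2, -1.9, -0.6]
gripper_width: 0.0116
```

```bash
python3 - <<'E'
from fit2 import *
s=sensors.sense();print(s['tcp_pos'],s['force'],s['torque'],s['gripper_width'],s['qpos'].round(2))
cv2.imwrite('pics/w16.png',get_image('wrist'));crop(get_image('side'),300,150,400,235,7,'pics/s16.png')
E
```

```text
[0.54088042 0.05119281 0.13253562] [ 0.17700939 -1.909938   -0.56262146] [-0.69040395 -0.50843616  0.16021911] 0.01164465402916479 [-0.38  0.55  0.39  1.7  -0.31  1.22 -0.19]
```

View pics/w16.png

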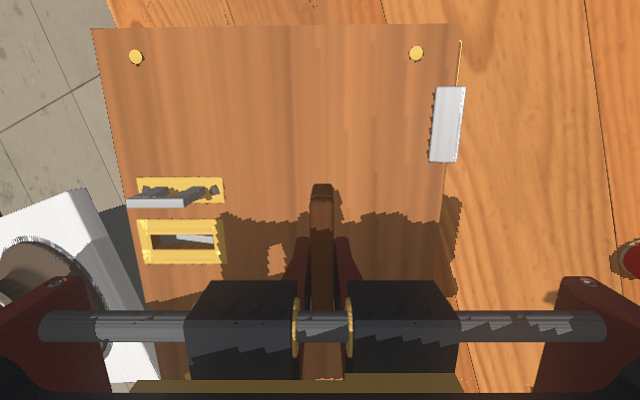

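View pics/s16.png

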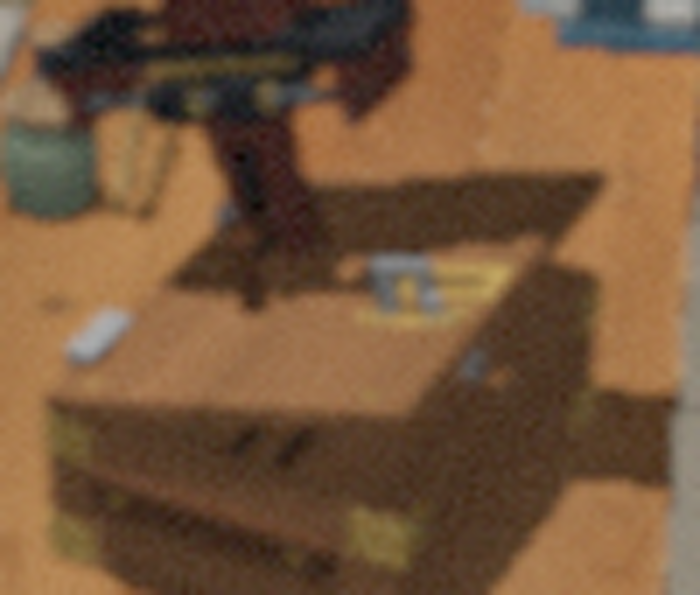

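Call:
apply_moves(plan=[[0.1,-0.03,0.25,0.63,1.9,0,1],[0.2,-0.07,0.5,1.27,3.8,0,1],[0.32,-0.11,0.72,1.9,5.7,0,1],[0.44,-0.15,0.92,2.53,7.6,0,1],[0.44,-0.15,0.92,2.53,7.6,0,1],[0.2,-0.07,0.92,2.53,7.6,0,1],[-0.05,0.01,0.92,2.53,7.6,0,1],[-0.3,0.1,0.92,2.53,7.6,0,1],[-0.5,0.16,0.92,2.53,7.6,0,1],[-0.5,0.16,0.92,2.53,7.6,0,1]])

```text
t: 20.53
tcp_pos: [0.5351, 0.0541, 0.1426]
ee_rot: [0.319, 1.97, -0.206]
force: [0.3, -1.3, -3.3]
gripper_width: 0.0115
```

```bash
python3 - <<'E'
from fit2 import *
s=sensors.sense();print(s['tcp_pos'],s['force'],s['torque'],s['gripper_width'],s['qpos'].round(2))
cv2.imwrite('pics/w17.png',get_image('wrist'));crop(get_image('side'),300,150,400,235,7,'pics/s17.png')
E
```

```text
[0.53505086 0.05411716 0.14260745] [ 0.31662807 -1.28165405 -3.29432849] [-0.25906011 -0.59755846 -0.02723907] 0.011537968255830738 [-0.33  0.62  0.38  1.6  -0.34  1.39 -0.16]
```

View pics/w17.png

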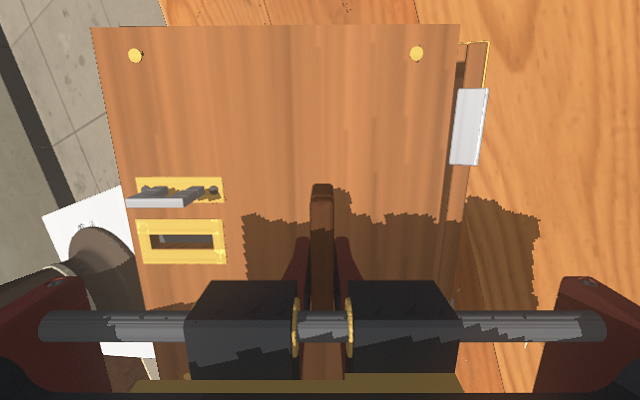

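View pics/s17.png

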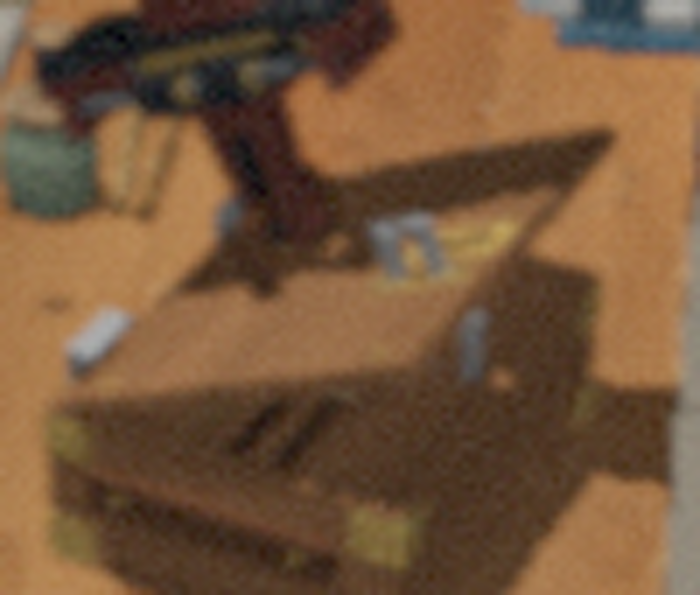

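Call:
apply_moves(plan=[[-0.3,0.1,0,0,0,0,1],[-0.6,0.2,0,0,0,0,1],[-0.9,0.3,0.05,0,0,0,1],[-1.2,0.4,0.1,0,0,0,1],[-1.5,0.5,0.15,0,0,0,1],[-1.8,0.6,0.2,0,0,0,1],[-2.1,0.7,0.3,0,0,0,1],[-2.2,0.73,0.8,0,0,0,1],[-2.2,0.73,1.5,0,0,0,1],[-2.2,0.73,2,0,0,0,1]])

```text
t: 21.47
tcp_pos: [0.514, 0.0609, 0.1633]
ee_rot: [0.319, 1.97, -0.206]
force: [1.0, 0.5, -2.5]
gripper_width: 0.0117
```

```bash
python3 - <<'E'
from fit2 import *
s=sensors.sense();print(s['tcp_pos'],s['force'],s['torque'],s['gripper_width'],s['qpos'].round(2))
cv2.imwrite('pics/w18.png',get_image('wrist'));crop(get_image('side'),300,150,400,235,7,'pics/s18.png')
E
```

```text
[0.51396555 0.0608633  0.16328269] [ 0.96497551  0.48779219 -2.48796932] [-0.29947806 -0.62089348 -0.0209097 ] 0.011669542394691094 [-0.36  0.56  0.38  1.64 -0.33  1.4  -0.18]
```

View pics/w18.png

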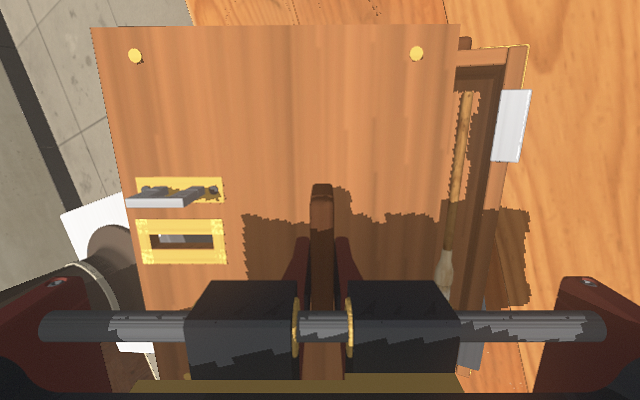

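View pics/s18.png

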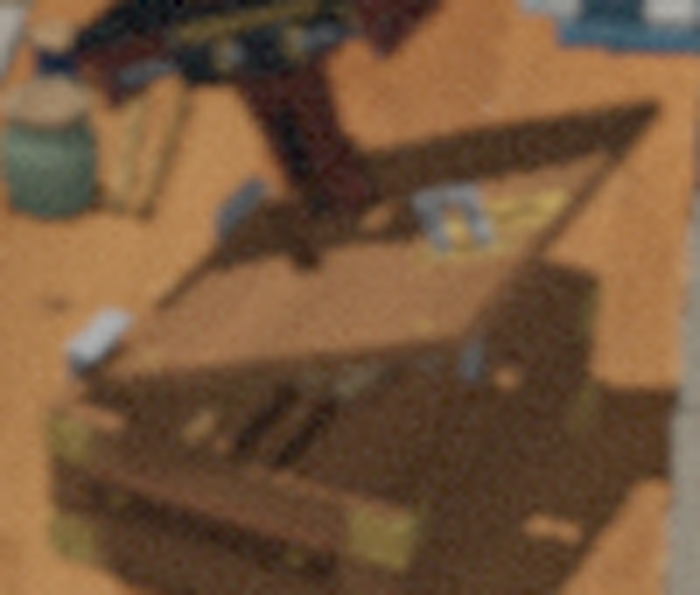

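```bash
python3 - <<'E'
from h import *
m=camera_model('top');i=get_image('top');cv2.imwrite('pics/t18.png',i)
for q in((325,272),(460,270),(435,184),(390,186),(445,193),(465,245),(484,240),(394,180),(362,178)):print(q,onz(m,q,0).round(3))
X=[(.5+a,-.3+b,0) for a in(-.097,.097) for b in(-.122,.122)];print(proj(m,X).round(0))
crop(i,320,140,520,290,4,'pics/t18c.png')
E
```

```text
(325, 272) [0.342 0.056 0.   ]
(460, 270) [ 0.341 -0.439  0.   ]
(435, 184) [ 0.66  -0.358  0.   ]
(390, 186) [ 0.655 -0.19   0.   ]
(445, 193) [ 0.625 -0.394  0.   ]
(465, 245) [ 0.432 -0.461  0.   ]
(484, 240) [ 0.449 -0.532  0.   ]
(394, 180) [ 0.677 -0.206  0.   ]
(362, 178) [ 0.686 -0.087  0.   ]
[[455. 253.]
 [389. 254.]
 [453. 200.]
 [387. 202.]]
```

View pics/t18c.png

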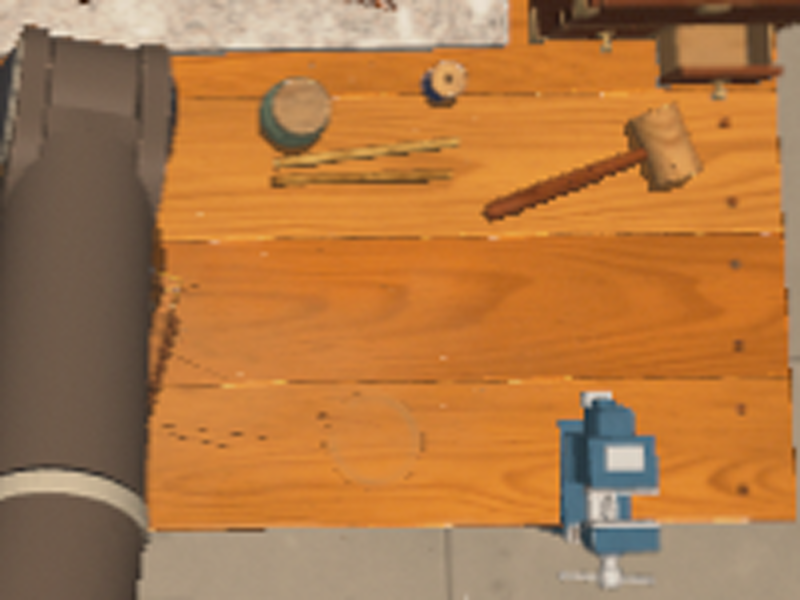

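Lid free. Next: lift and level it, then carry it right to the free area around (0.485, −0.28), yaw 0.

Call:
apply_moves(plan=[[0,0,1.5,0,0,0,1],[0,0,3.5,0,0,0,1],[0,0,5.5,0,0,0,1],[0,0,7,-0.6,-1.9,0,1],[0,0,8,-1.9,-5.7,0,1],[0,0,8,-3.2,-9.5,0,1],[0,0,8,-4.4,-13.3,0,1],[0,0,8,-5.7,-17,0,1],[0,0,8,-6.9,-20.5,0,1],[0,0,8,-7.6,-22.8,0,1]])

```text
t: 22.45
tcp_pos: [0.513, 0.0612, 0.2425]
ee_rot: [0.251, 1.553, -0.251]
force: [0.0, 0.6, -2.7]
gripper_width: 0.0117
```

```bash
python3 - <<'E'
from fit2 import *
s=sensors.sense();R=cv2.Rodrigues(s['ee_rot'])[0];print(s['tcp_pos'],s['force'],s['torque'],s['gripper_width'],s['qpos'].round(2),R.round(3))
cv2.imwrite('pics/w19.png',get_image('wrist'));crop(get_image('side'),300,130,400,235,6,'pics/s19.png')
E
```

```text
[0.51302819 0.06120372 0.24248363] [ 0.03525622  0.64013387 -2.70908745] [-0.0182763   0.06873289  0.04077874] 0.011727226532040773 [-0.57  0.21  0.42  1.85 -0.09  1.1  -0.43] [[ 0.003  0.315  0.949]
 [-0.     0.949 -0.315]
 [-1.     0.001  0.003]]
```

View pics/s19.png

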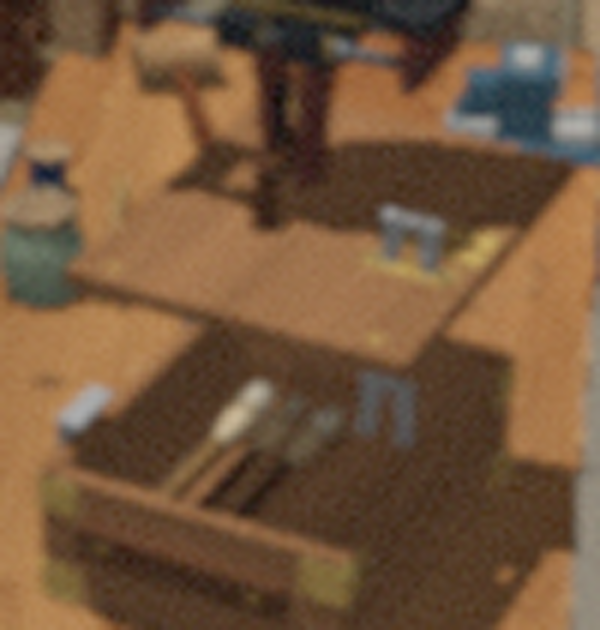

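View pics/w19.png

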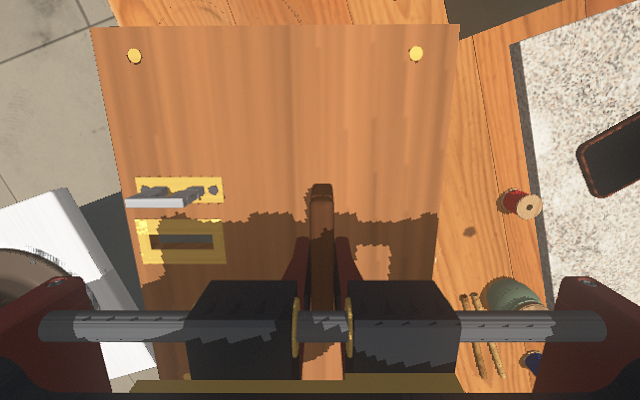

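Call:
apply_moves(plan=[[0,-1.5,0,0,0,1,1],[0,-4,0,0,0,2.5,1],[0,-7,0,0,0,4.5,1],[0,-10.5,0,0,0,6.5,1],[0,-14,0,0,0,8.5,1],[0,-17.5,0,0,0,10.5,1],[0,-21,0,0,0,12.5,1],[0,-24.5,0,0,0,14.5,1],[0,-28,0,0,0,16.5,1],[-0.1,-31,0,0,0,18.4,1]])

```text
t: 23.38
tcp_pos: [0.5123, -0.252, 0.242]
ee_rot: [-0.0, 1.572, 0.001]
force: [-0.5, 0.3, -1.9]
gripper_width: 0.0119
```

Call:
apply_moves(plan=[[-0.2,-1.7,0,0,0,0,1],[-0.2,-2.6,-0.5,0,0,0,1],[-0.2,-3.1,-2,0,0,0,1],[-0.2,-3.1,-4,0,0,0,1],[-0.2,-3.1,-6.5,0,0,0,1],[-0.2,-3.1,-9,0,0,0,1],[-0.2,-3.1,-11.5,0,0,0,1],[-0.2,-3.1,-13.5,0,0,0,1],[-0.2,-3.1,-15,0,0,0,1],[-0.2,-3.1,-15.5,0,0,0,1]])

```text
t: 24.22
tcp_pos: [0.5096, -0.2783, 0.084]
ee_rot: [0.001, 1.576, 0.003]
force: [0.3, 0.4, -3.1]
gripper_width: 0.0121
```

```bash
python3 - <<'E'
from fit2 import *
s=sensors.sense();R=cv2.Rodrigues(s['ee_rot'])[0];print(s['tcp_pos'],s['force'],s['torque'],s['gripper_width'],s['qpos'].round(2),R.round(3))
crop(get_image('top'),300,140,520,290,3.5,'pics/t20.png');crop(get_image('side'),290,110,450,230,4.5,'pics/s20.png')
E
```

```text
[ 0.50955991 -0.2783347   0.08399399] [ 0.33058652  0.38620621 -3.13607407] [-0.00806139 -0.00569706  0.0491523 ] 0.012075676127773011 [ 0.07  0.53  0.47  1.86 -0.31  0.83  0.7 ] [[-0.005 -0.001  1.   ]
 [ 0.003  1.     0.001]
 [-1.     0.003 -0.005]]
```

View pics/s20.png

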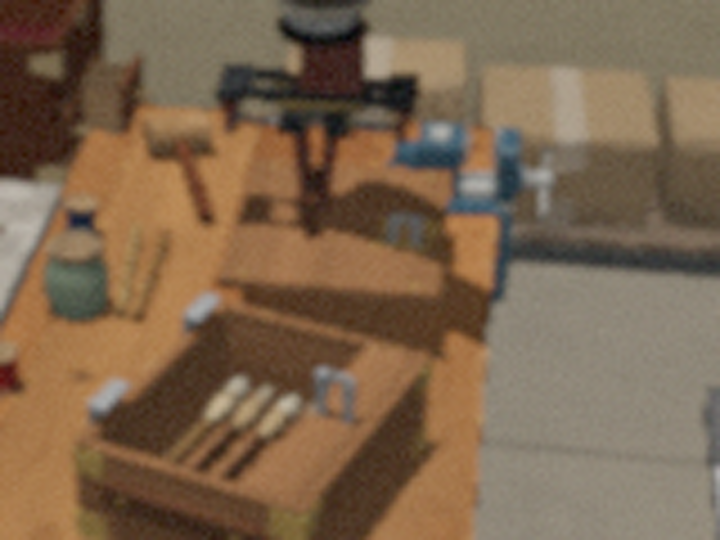

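View pics/t20.png

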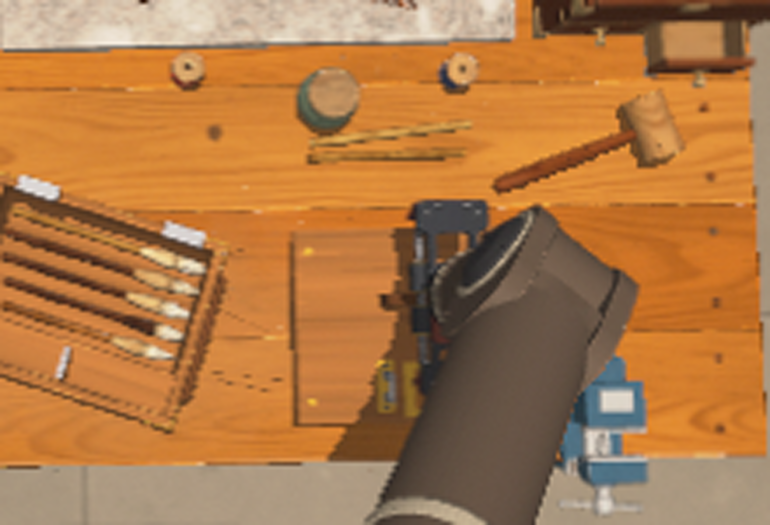

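Call:
apply_moves(plan=[[0,0,-1,0,0,0,1],[0,0,-2,0,0,0,1],[0,0,-3,0,0,0,1],[0,0,-3.8,0,0,0,1],[0,0,-4.4,0,0,0,1],[0,0,-4.8,0,0,0,1],[0,0,-5,0,0,0,1],[0,0,-5.2,0,0,0,1],[0,0,-5.2,0,0,0,1],[0,0,-5.2,0,0,0,1]])

```text
t: 25.15
tcp_pos: [0.5108, -0.2802, 0.0355]
ee_rot: [-0.001, 1.57, 0.0]
force: [0.7, 0.3, -3.0]
gripper_width: 0.0116
```

Call:
apply_moves(plan=[[0,0,-0.2,0,0,0,1],[0,0,-0.4,0,0,0,1],[0,0,-0.55,0,0,0,1],[0,0,-0.65,0,0,0,1],[0,0,-0.75,0,0,0,1],[0,0,-0.85,0,0,0,1],[0,0,-0.95,0,0,0,1],[0,0,-1,0,0,0,1],[0,0,-1.05,0,0,0,1],[0,0,-1.05,0,0,0,1]])

```text
t: 25.98
tcp_pos: [0.5108, -0.2801, 0.0248]
ee_rot: [-0.001, 1.571, 0.0]
force: [0.9, -1.0, -1.2]
gripper_width: 0.0119
```

```bash
python3 - <<'E'
from h import *
s=sensors.sense();print(s['tcp_pos'],s['force'],s['torque'])
crop(get_image('side'),320,110,450,200,5.5,'pics/s21.png')
E
```

```text
[ 0.51084655 -0.28010077  0.02480173] [ 0.92348685 -1.03358236 -1.18031606] [-0.05529832  0.07288904 -0.02016591]
```

View pics/s21.png

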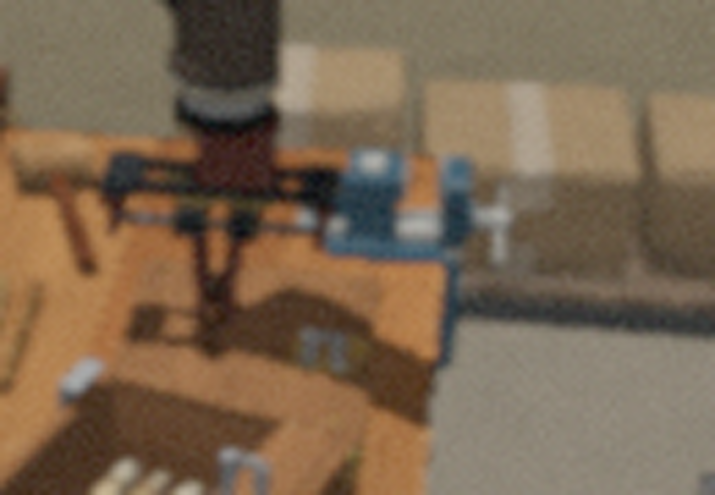

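Call:
apply_moves(plan=[[0,0,-0.05,0,0,0,1],[0,0,-0.1,0,0,0,1],[0,0,-0.1,0,0,0,1],[0,0,-0.1,0,0,0,0.5],[0,0,-0.1,0,0,0,0.2],[0,0,-0.1,0,0,0,0.2],[0,0,-0.1,0,0,0,0.2],[0,0,1,0,0,0,0.2],[0,0,3,0,0,0,0.2],[0,0,5,0,0,0,0.2]])

```text
t: 26.87
tcp_pos: [0.5101, -0.2801, 0.0754]
ee_rot: [-0.0, 1.572, 0.0]
force: [-0.1, -0.4, -0.0]
gripper_width: 0.0352
```

Call:
apply_moves(plan=[[0,0,3,0,0,0,0.2],[0,0,6,0,0,0,0.2],[0,0,9,0,0,0,0.2],[0,0,12,0,0,0,0.2],[0,0,15,0,0,0,0.2],[-1,0,18,0,0,0,0.2],[-3,0,20,0,0,0,0.2],[-5,0,22,0,0,0,0.2],[-6,0,22,0,0,0,0.2],[-6,0,22,0,0,0,0.2]])

```text
t: 27.7
tcp_pos: [0.449, -0.2811, 0.2965]
ee_rot: [0.001, 1.568, -0.002]
force: [-0.0, 0.4, 0.2]
gripper_width: 0.0348
```

```bash
python3 - <<'E'
from h import *
s=sensors.sense();print(s['t'],s['tcp_pos'],s['force'],s['joint_vel'].round(3))
cv2.imwrite('pics/w22.png',get_image('wrist'));cv2.imwrite('pics/t22.png',get_image('top'))
i=get_image('side');crop(i,270,110,450,310,3,'pics/s22.png')
E
```

```text
27.7 [ 0.44900017 -0.28109061  0.29651086] [-0.01996477  0.41540147  0.18578086] [-0.005  0.064 -0.033 -0.01  -0.034 -0.02   0.003]
```

View pics/t22.png

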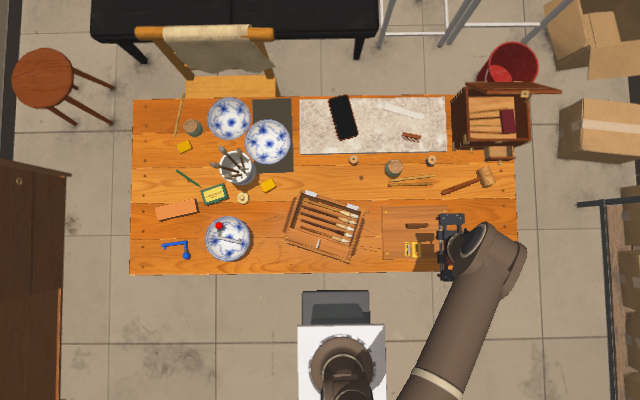

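View pics/s22.png

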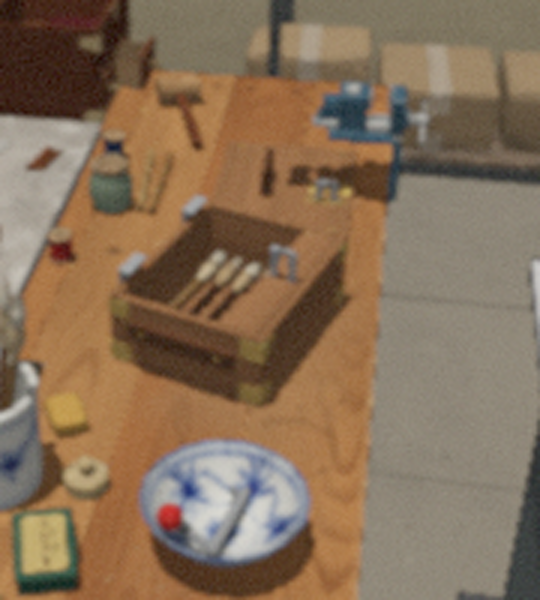

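View pics/w22.png

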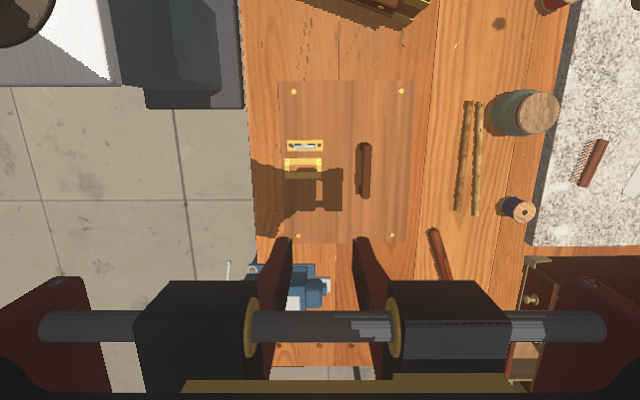

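The pin is in the bowl, and the lid is flat on the table right of the case, right way up, with a clear gap. Before handing in, I'll check that the bowl hasn't moved.

```bash
python3 - <<'E'
from h import *
from bench import bot
a=cv2.imread('pics/top0.png');b=cv2.imread('pics/t22.png')
d=cv2.absdiff(a,b).max(2);x0,y0=195,205
print('diff px near bowl outside rim', [(int(v[0][0])+x0,int(v[0][1])+y0) for v in (cv2.findNonZero((d[205:275,195:265]>60).astype(np.uint8)))][::25])
c=(229,239);yy,xx=np.mgrid[:400,:640];r=np.hypot(xx-c[0],yy-c[1]);print('ring diff count',((d>50)&(r>20)&(r<30)).sum())
print(sensors.sense()['joint_vel'].round(3))
print(bot.hand_in())
E
```

```text
diff px near bowl outside rim [(223, 216), (221, 224), (222, 227), (219, 231), (226, 238), (230, 240), (253, 246)]
ring diff count 44
[-0.001  0.021 -0.006 -0.005  0.002  0.003 -0.002]
the job is handed in; nothing more can be done
None
```

The job is handed in at about 28 s of the 64 s allowed: the pin is in the bowl and the lid is off the case. The hand-in gave no verdict.

- **Pin:** I gripped the red ball and swung the handle up. The first light pull was blocked at 18 N with the handle at about 79°. I backed off, swung it on to about 89° by tilting the tool, and the pin then drew out at low force. I laid it in the bowl standing alone to the left of the case.
- **Lid:** I tilted the lid about 24° at the front, drew it about 35 mm forward out of the keepers, and levelled it. I set it down right of the case with almost no contact force.

**Last checks:**
- The final pictures show the pin in the bowl and the lid flat, right way up, with a clear gap to the case. The gripper was about 0.3 m above the table and touching nothing.
- The other things on the table look unmoved by eye.
- The before-and-after check of the bowl was not fully clean. Only 44 pixels around its rim changed, so it may have shifted by a millimetre or so. I did not measure this further.
- The ball crept about 12 mm between the pads during the swing, but the grip held until release.

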